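Bridge the test stand and offer up the cylinder with the piston in it

TASK

Lay the steel mounting plate flat across the two riser blocks of the test stand, centred and in line with them, and let go of it. Then lift the two look-alike closed compact cylinders off the rubber mat in turn, one at a time, to feel which is the heavier (that one has its steel piston in), standing the lighter one back upright where it was. Finish while still holding the heavier one: upright, still, square to the mounting plate and about a hand's breadth (80 to 100 mm) above its middle, so that I can set the port seal under it; do not drop the parts or tip a cylinder over, and leave the other things on the bench alone.

Things in the scene. Friction and masses are not known exactly. Their poses are not given: they have to be found in the camera images.
- plate_center (a point): centre of the loose steel mounting plate (half-way through its thickness): 170 mm long along its y, 50 mm wide along its x, 8 mm thick, 0.5 kg, with dark screw holes. At the start it lies flat on packers
- packers: two wooden strips fixed to the bench, 50 mm (x) by 18 mm (y) by 12 mm high, centred 60 mm either side of the middle along y, under the ends of the plate at the start. Origin on the bench, midway between them
- plate: the same mounting plate; origin at the centre of its underside, z up
- stand_top (a point): point midway between the tops of the two riser blocks of the test stand, level with those tops, 55 mm above the bench: the middle of the laid plate's underside belongs here. Axes as stand
- stand: test stand fixed to the bench: base plate 80 x 190 x 10 mm with two steel riser blocks, each 44 mm (x) by 36 mm (y), tops 55 mm above the bench, centred 62 mm either side of the middle along y (88 mm gap between them). Origin on the bench under its centre; y runs through both blocks, z up
- cyl_1_center (a point): compact pneumatic cylinder standing upright: square aluminium profile 50 x 50 mm, body 78 mm high between flat end covers, black round dust cap (26 mm across, 12 mm high) on top, 90 mm in all. One of the two look-alikes weighs about 0.3 kg (empty), the other about 0.7 kg (piston inside, a little loose). Point on its axis, 45 mm above its underside; x and y square to its flats, z up
- cyl_2_center (a point): compact pneumatic cylinder standing upright: square aluminium profile 50 x 50 mm, body 78 mm high between flat end covers, black round dust cap (26 mm across, 12 mm high) on top, 90 mm in all. One of the two look-alikes weighs about 0.3 kg (empty), the other about 0.7 kg (piston inside, a little loose). Point on its axis, 45 mm above its underside; x and y square to its flats, z up
- cyl_1: the cylinder of cyl_1_center; origin at the centre of its underside
- cyl_2: the cylinder of cyl_2_center; origin at the centre of its underside
- mat: thin black rubber mat fixed on the bench, on which the two cylinders stand: 380 mm (x) by 245 mm (y), 4 mm thick; origin at the centre of its underside
- guided_cylinder: guided cylinder, aluminium body 60 x 86 x 34 mm with two guide rods and a front plate; a bystander
- check_valve: brass check valve, 58 mm long, 24 mm across, lying down; a bystander
- silencer: black plastic silencer, 22 mm across, 44 mm high, standing; a bystander
- spanner: steel spanner, 170 mm long, lying; a bystander
- screwdriver: screwdriver, 190 mm long, lying; a bystander
- grease_tin: round tin, 64 mm across, 50 mm high; a bystander
Things that resemble listed ones, but are neither listed nor needed, are in the scene too. Leave any green or pink look-alike of the cyl_2 alone.

How it is judged:
By the outcome, as a careful person would: the job done as asked, in the order asked, and still so for the second after the job is handed in, while the arm keeps its last pose, push and grip.
It also fails if it takes over 72 s, if anything falls off the work surface, if the arm or the gripper's body presses on something with over 40 N, if the wrist force passes 120 N, or if a joint passes its speed limit or range.

ROBOT

A 6-joint arm with a two-finger parallel gripper is mounted at the origin on the work surface. World frame = base frame: x ahead of the robot, y to its left, z up, the work surface at z = 0. Lengths are in m, angles in rad, forces in N, time in s.
With the tool pointing down it reaches from about 0.25 to 0.725 m from the base axis. Payload 9.7 kg.
Tool frame: the origin (TCP) lies midway between the tips of the shut fingers; the grasp point (between the pads) lies 19 mm behind it; z points along the fingers, y is the direction in which the jaws open and shut (so a half turn about z gives the same grasp; the last joint's range is limited). The gripper opens to 85 mm and grips with 20 to 120 N. Pads are 22 mm wide; open, the fingers measure 114 mm over their backs; the gripper's body (76 mm by 85 mm) begins 54 mm behind the grasp point. The pads swing forward as they close: fully open they stand 13 mm farther back than shut.
Start: joints at [-1.343, 0.087, 0.176, 1.66, 0, 1.571], TCP at [0.124, -0.536, 0.231] pointing down, gripper open.
Joint ranges: [-3.13, 3.13], [-0.85, 1.81], [-1.15, 1.24], [-2.2, 2.28], [-1.44, 1.52], [-3.14, 3.14]. Speed limits (rad/s): [2.22, 2.22, 2.57, 3.14, 3.14, 3.14].

INTERFACE

Orientations are given as a unit quaternion [x, y, z, w].
In Python, from workcell import ctrl, vision, order, recognise gives the robot as it stands.
- The arm moves only by the tool step_arm, never from a script. Its argument "rows" is a list of rows, each an object of numbers: "rx", "ry", "rz": the turn, a rotation vector about the tool's x, y, z in rad; "x", "y", "z": the shift along the tool's x, y, z in cm; "claw": the opening, from -1 (shut) to 1 (fully open). A call has exactly 5 rows; each row shifts and turns the commanded pose from where the row before left it, along the tool's axes as they then stand; what a row does not reach is not made up. A row lasts 1/10 s, in which the tool goes at most 50 mm and 8.59 degrees, less where a joint would pass 70% of its speed; a pose out of reach is approached as far as the arm can. A call is refused whole if a number of a shift passes 5 or a number of a turn 0.15, either way. A call with a gripper value outside its range is refused whole. The fingers move at their own pace and stop on an object; the grip force is fixed at half the most. Time passes only in rows, so rows that do not move let the fingers close, or fill a call up. It gives the time, the measured TCP pose, the force and the opening at its end, in the units of the state.
- ctrl.get_state(): the state, without advancing time (a new reading comes with each control period).
- vision.snapshot(name): name is "scene" or "top"; returns (picture, depth): 480x640x3 uint8, red, green, blue; 480x640 float32, m along the optical axis (not along the pixel's ray), 0 where there is no reading.
- vision.camera_params(name): a dict with "fx", "fy", "cx", "cy" (pixels), "extrinsics" (4x4, takes a point from camera to world coordinates). Camera axes: x right, y up, looking along -z (the intrinsics and any distortion apply to the point x, -y, -z); pixel columns grow to the right and rows downward; lengths in m; the calibration is good to about 2 mm. A picture is of the moment at which its call begins. camera_params takes no time and is no camera call.
- order.finish_job(): hands the job in, once; it reports no verdict.
Trained networks look in the newest picture that a camera, given by its name, has taken for a name from the list of things; names that differ only in an ending like _2 or _b are one class to them, and where a whole thing is asked for, a point or a joint stands for the part that bears it (a point fixed in the world has none). Each returns a list of dicts, best first, with "conf" (0 to 1); they miss things now and then, are a little off and sometimes report something else, mostly with a low value. They report only what shows in the picture. A call takes as long as a camera call. They do not tell look-alikes from the thing itself.
- recognise(thing, camera): "at" ([x, y, z] in m, in the coordinates of the camera as it stood for that picture, good to about 4 mm: the middle of the surface that is visible of it).
The state is a dict: "time_s": time; "q": joint angles; "joint_vel": joint speeds; "joint_efforts": joint torques, N m; "position": TCP position; "tcp_rot": TCP orientation; "wrist_force": force on the tool from outside, world axes, zero at the start; "wrist_torque": the same for the moment, N m; "finger_gap": opening from 0.0 (shut) to 1.0 (fully open).
Only numpy, scipy, OpenCV 4.12 (cv2) and the standard library are available. Lean on these libraries where they do the work, as an engineer would, in place of code of your own. Each camera call takes 0.05 s, during which the arm holds its last target.

## Working session

There is one attempt and no reset: what is moved stays moved. The work goes in short steps, Python scripts to look and compute and a tool call to move; the robot and the scene stay as the last step left them, time stands still between calls to the robot, and variables do not carry over. Pictures are saved under pics/ and viewed, and the job is handed in when it is done.

Besides the shell and the picture viewer there is one more tool, called after "Emit:" as a command line: name --argument value ..., lists and objects as JSON in quotes. step_arm: Moves the arm, as the interface text tells. Its arguments: {"type":"object","properties":{"rows":{"type":"array"}},"required":["rows"]}

```bash
mkdir -p pics; ls
cat > h.py <<'E'
import numpy as np, cv2, json
from workcell import ctrl, vision, order, recognise
def snap(n,tag):
    im,d=vision.snapshot(n); cv2.imwrite(f'pics/{tag}.png',im[:,:,::-1]); np.savez(f'{tag}.npz',im=im,d=d); return im,d
def cam(n):
    p=vision.camera_params(n); return p
def px2w(n,u,v,d):
    p=cam(n); E=np.array(p['extrinsics']); u=np.asarray(u,float);v=np.asarray(v,float)
    X=np.stack([(u-p['cx'])/p['fx']*d,-(v-p['cy'])/p['fy']*d,-d,np.ones_like(d)],-1)
    return (X@E.T)[...,:3]
def c2w(n,at):
    E=np.array(cam(n)['extrinsics']); return (E@np.r_[at,1])[:3]
E
python3 - <<'E'
from h import *
s=ctrl.get_state(); print(s)
for n in('scene','top'):
    snap(n,n+'0'); p=cam(n); print({k:(np.round(v,4).tolist()) for k,v in p.items()})
E
```

```text
pics
{'time_s': 0.0, 'q': array([-1.34302017e+00,  8.74418569e-02,  1.75138637e-01,  1.65983099e+00,
        1.60100301e-06,  1.57082481e+00]), 'joint_vel': array([ 0.00050907,  0.00019512,  0.00046133,  0.00013977,  0.00114239,
       -0.0026332 ]), 'joint_efforts': array([-1.20888686e-03, -5.20382452e+01,  4.64809656e+01,  1.58499100e-02,
       -2.31670047e-04, -1.49724201e-05]), 'position': array([ 0.12414215, -0.53555787,  0.23059541]), 'tcp_rot': array([ 9.93523155e-01,  1.13627868e-01, -7.52342232e-05, -6.64699536e-04]), 'wrist_force': array([0.33462484, 0.47307901, 0.63331593]), 'wrist_torque': array([-0.02068019, -0.03366448, -0.03059669]), 'finger_gap': 1.0009756532338412}
{'fx': 538.6902, 'fy': 538.6902, 'cx': 315.455, 'cy': 244.1775, 'extrinsics': [[-0.6438, -0.5219, 0.5596, 1.236], [0.7652, -0.4343, 0.4753, 0.5913], [-0.005, 0.7342, 0.679, 0.9484], [0.0, 0.0, 0.0, 1.0]]}
{'fx': 495.0473, 'fy': 495.0473, 'cx': 315.3054, 'cy': 239.8302, 'extrinsics': [[0.0297, 0.9718, -0.234, 0.2385], [-0.9995, 0.0301, -0.0018, -0.0425], [0.0053, 0.2339, 0.9722, 1.2567], [0.0, 0.0, 0.0, 1.0]]}
```

View pics/scene0.png

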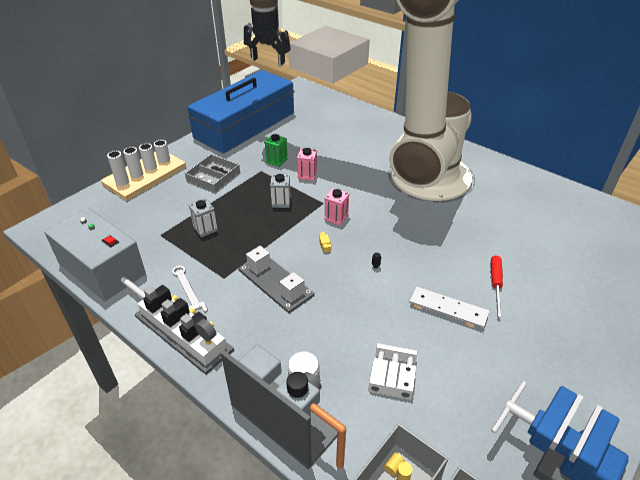

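View pics/top0.png

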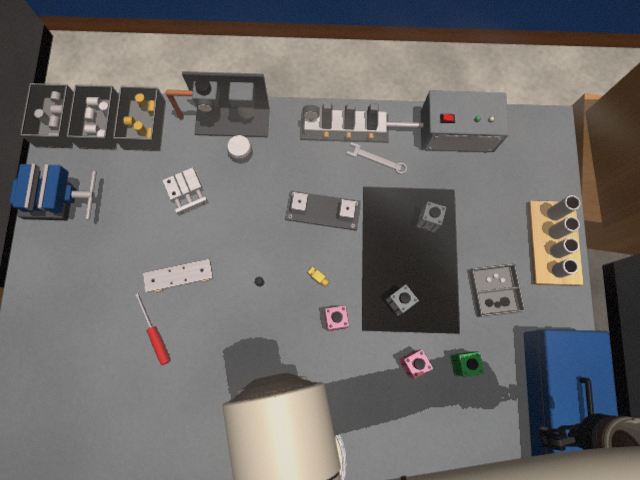

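Run:
```python
from h import *
for n in('scene','top'):
  for t in ('cyl_1','plate','stand','mat','packers','guided_cylinder','grease_tin'):
    if n=='scene' and t in('mat','packers','guided_cylinder','grease_tin'): continue
    for r in recognise(t,n)[:5]: 
        w=c2w(n,r['at']); p=cam(n); a=r['at']
        print(n,t,round(r['conf'],2),w.round(3),(round(p['cx']-p['fx']*a[0]/a[2]),round(p['cy']+p['fy']*a[1]/a[2])))
print(ctrl.get_state()['time_s'])
```

```text
scene cyl_1 0.95 [ 0.258 -0.397  0.05 ] (275, 151)
scene cyl_1 0.82 [ 0.61  -0.318  0.055] (204, 219)
scene cyl_1 0.78 [ 0.399 -0.247  0.061] (280, 189)
scene cyl_1 0.73 [ 0.248 -0.279  0.056] (307, 163)
scene cyl_1 0.66 [ 0.355 -0.085  0.055] (336, 207)
scene plate 0.75 [0.437 0.309 0.022] (450, 307)
scene stand 0.86 [ 0.638 -0.055  0.006] (271, 286)
top cyl_1 0.93 [ 0.587 -0.327  0.084] (432, 217)
top cyl_1 0.92 [ 0.38  -0.253  0.082] (403, 300)
top cyl_1 0.83 [ 0.236 -0.398  0.078] (466, 365)
top cyl_1 0.76 [ 0.236 -0.286  0.075] (417, 363)
top cyl_1 0.57 [ 0.337 -0.1    0.081] (338, 317)
top plate 0.92 [0.433 0.304 0.02 ] (178, 276)
top stand 0.76 [ 0.613 -0.059  0.009] (323, 212)
top mat 0.74 [ 0.489 -0.282  0.005] (409, 262)
top mat 0.35 [ 0.38  -0.254  0.082] (404, 300)
top packers 0.25 [ 0.613 -0.059  0.007] (323, 213)
top guided_cylinder 0.61 [0.657 0.305 0.039] (184, 189)
top grease_tin 0.92 [0.766 0.165 0.047] (240, 150)
0.6
```

Run:
```python
from h import *
vv,uu=np.mgrid[:480,:640]
def rect(P):
    r=cv2.minAreaRect((P[:,:2]*1000).astype(np.float32)); b=cv2.boxPoints(r)
    return np.round(r[0],1),np.round(r[1],1),round(r[2],1),np.round(P[:,2].mean()*1000,1),len(P)
for n in('top','scene'):
    z=np.load(n+'0.npz'); W=px2w(n,uu,vv,z['d']); ok=z['d']>0
    def sel(c,R,z0,z1):
        m=ok&(np.hypot(W[...,0]-c[0],W[...,1]-c[1])<R)&(W[...,2]>z0)&(W[...,2]<z1); return W[m]
    print(n,'plate',rect(sel((.435,.306),.12,.0165,.026)))
    for c in((.585,-.325),(.385,-.252)): 
        print('cyl',rect(sel(c,.06,.076,.088)), 'cap',rect(sel(c,.06,.0905,.1)))
    P=sel((.61,-.06),.13,.05,.06)
    q=P[P[:,1]>-.06]; r=P[P[:,1]<=-.06]
    for a in(q,r): print('blk',rect(a))
    print('base',rect(sel((.61,-.06),.13,.006,.016)))
    print('bench',np.median(sel((.45,.1),.05,-.02,.02)[:,2]))
im=np.load('top0.npz')['im']
a=cv2.resize(im[180:330,370:470],None,fx=3,fy=3); b=cv2.resize(im[180:330,130:230],None,fx=3,fy=3)
cv2.imwrite('pics/crop0.png',np.hstack([a,b])[:,:,::-1])
```

```text
top plate (array([428.3, 315.2]), array([ 85.2, 199.4]), 27.2, np.float64(20.7), 1273)
cyl (array([ 600.1, -332.1]), array([49.7, 52. ]), 72.5, np.float64(82.2), 314) cap (array([ 600.1, -331.9]), array([25.2, 22.9]), 37.0, np.float64(94.5), 80)
cyl (array([ 386.2, -255.5]), array([49.9, 50.9]), 38.8, np.float64(82.2), 351) cap (array([ 385.5, -255.4]), array([21.4, 24.9]), 44.9, np.float64(94.3), 85)
blk (array([628.7,   3.7]), array([35.9, 45. ]), 82.6, np.float64(55.4), 237)
blk (array([ 613.7, -119.3]), array([35.8, 44.8]), 83.1, np.float64(55.5), 229)
base (array([607.4, -63.7]), array([244.1, 247.8]), 43.8, np.float64(10.3), 1632)
bench 0.0004508675730738876
scene plate (array([428.4, 315.4]), array([ 93.4, 199.9]), 29.1, np.float64(19.9), 1303)
cyl (array([ 601.2, -331.7]), array([53.8, 50.4]), 74.8, np.float64(81.7), 205) cap (array([ 600.3, -332.6]), array([25.7, 23.8]), 42.5, np.float64(93.4), 55)
cyl (array([ 388. , -255.4]), array([54. , 52.3]), 43.2, np.float64(81.6), 176) cap (array([ 387.9, -255. ]), array([27.8, 24.4]), 27.9, np.float64(93.1), 51)
blk (array([628.8,   3.3]), array([38.2, 46.1]), 84.6, np.float64(54.6), 250)
blk (array([ 613.7, -119.1]), array([38.6, 46.4]), 81.1, np.float64(54.6), 218)
base (array([599.8, -73.5]), array([154.7, 229.7]), 1.8, np.float64(10.1), 1271)
bench 9.004790198530177e-05
```

View pics/crop0.png

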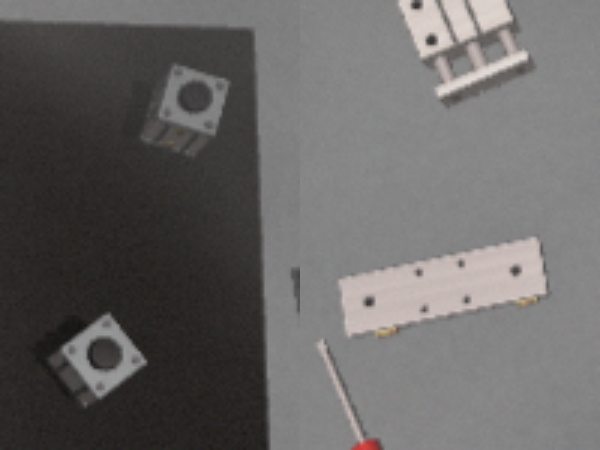

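Run:
```python
from h import *
vv,uu=np.mgrid[:480,:640]
for n in('top','scene'):
    z=np.load(n+'0.npz'); W=px2w(n,uu,vv,z['d']); im=z['im'].astype(int)
    m=(z['d']>0)&(np.hypot(W[...,0]-.432,W[...,1]-.305)<.12)&(W[...,2]>.0165)&(W[...,2]<.025)&(im.min(2)>(0))
    k,l,st,ce=cv2.connectedComponentsWithStats(m.astype(np.uint8))
    i=1+st[1:,4].argmax(); M=(l==i).astype(np.uint8); M=cv2.morphologyEx(M,cv2.MORPH_OPEN,np.ones((5,5)))
    P=W[M>0]; r=cv2.minAreaRect((P[:,:2]*1000).astype(np.float32)); 
    c=P[:,:2].mean(0); w,V=np.linalg.eigh(np.cov(P[:,:2].T)); print(n,r,c,V[:,1],np.degrees(np.arctan2(V[0,1],V[1,1])),P[:,2].mean())
```

```text
top ((431.7115173339844, 302.3321533203125), (50.049659729003906, 166.65480041503906), 10.590781211853027) [0.43097103 0.31264942] [-0.18949996  0.98188073] -10.923603602714707 0.020654118789135312
scene ((434.7666015625, 302.5594177246094), (53.32246780395508, 167.7220916748047), 14.076354026794434) [0.43641078 0.30630897] [-0.2622645   0.96499603] -15.204472004924355 0.019989294863713914
```

```bash
cat >> h.py <<'E'
def rectify(n,im,x0,x1,y0,y1,zz,s=2000):
    # output: row = x from x1 down to x0; col = y from y1 down to y0
    p=cam(n);E=np.array(p['extrinsics']);Ei=np.linalg.inv(E)
    xs=np.arange(x1,x0,-1/s);ys=np.arange(y1,y0,-1/s)
    Y,X=np.meshgrid(ys,xs); P=np.stack([X,Y,0*X+zz,0*X+1],-1)@Ei.T
    u=p['cx']+p['fx']*P[...,0]/-P[...,2]; v=p['cy']+p['fy']*(-P[...,1])/-P[...,2]
    return cv2.remap(im,u.astype(np.float32),v.astype(np.float32),cv2.INTER_CUBIC)
E
python3 - <<'E'
from h import *
out=[]
for n in('top','scene'):
    im=np.load(n+'0.npz')['im']
    r=rectify(n,im,.33,.53,.2,.41,.020); g=r.min(2)
    th,b=cv2.threshold(g,0,255,cv2.THRESH_OTSU); b=(g>170).astype(np.uint8)*255
    b=cv2.morphologyEx(b,cv2.MORPH_CLOSE,np.ones((15,15)))
    b=cv2.morphologyEx(b,cv2.MORPH_OPEN,np.ones((25,25)))
    k,l,st,ce=cv2.connectedComponentsWithStats(b); i=1+st[1:,4].argmax()
    pts=np.argwhere(l==i); xy=np.c_[.53-pts[:,0]/2000,.41-pts[:,1]/2000]
    rc=cv2.minAreaRect((xy*1000).astype(np.float32)); c=xy.mean(0);w,V=np.linalg.eigh(np.cov(xy.T))
    print(n,th,rc,c,np.degrees(np.arctan(V[0,1]/V[1,1])),np.sqrt(w*12))
    out.append(r); o=r.copy(); o[cv2.Canny((l==i).astype(np.uint8)*255,50,150)>0]=(255,0,0); out[-1]=o
cv2.imwrite('pics/plr.png',np.vstack(out)[::1,::1,::-1][:, :])
print(np.vstack(out).shape)
E
```

```text
top 157.0 ((434.5126647949219, 305.46923828125), (49.51478958129883, 169.4139862060547), 14.1670560836792) [0.4344616 0.304973 ] -14.165149243862825 [0.0478011  0.16525865]
scene 210.0 ((430.25, 305.25), (209.5, 199.5), 90.0) [0.42726827 0.30425775] 2.498114353474602 [0.20427738 0.21304741]
(800, 420, 3)
```

View pics/plr.png

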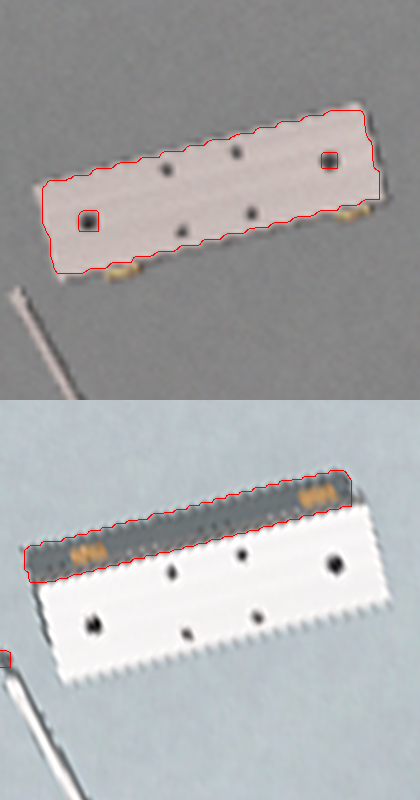

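Run:
```python
from h import *
rows=[]
for n in('top','scene'):
    im=np.load(n+'0.npz')['im']; o=[]
    for (x,y,z) in((.6005,-.332,.082),(.387,-.2555,.082)):
        r=rectify(n,im,x-.045,x+.045,y-.045,y+.045,z,4000); cv2.drawMarker(r,(180,180),(255,0,0),0,20)
        o.append(r[:356,:356])
    r=rectify(n,im,.53,.71,-.17,.055,.055); o.append(cv2.resize(r,None,fx=.8,fy=.8)[:356])
    h=max(a.shape[0] for a in o); o=[cv2.copyMakeBorder(a,0,h-a.shape[0],0,0,0) for a in o]
    rows.append(np.hstack(o))
a=np.vstack(rows); a=cv2.resize(a,None,fx=.75,fy=.75) ;cv2.imwrite('pics/r2.png',a[:,:,::-1]); print(a.shape)
```

```text
(534, 804, 3)
```

View pics/r2.png

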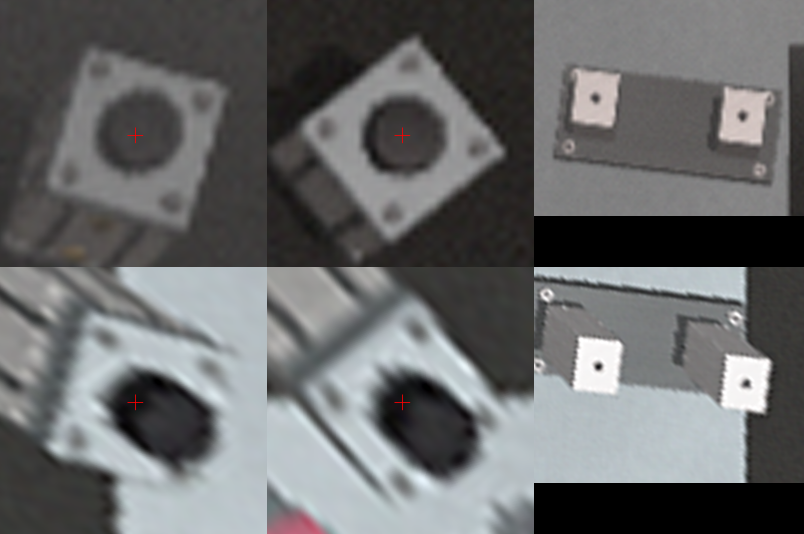

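```bash
cat > plan.py <<'E'
from h import *
from scipy.spatial.transform import Rotation as R
def target_rot(phi):
    f=np.radians(phi); y=np.array([np.cos(f),np.sin(f),0]); x=np.array([-y[1],y[0],0]); return R.from_matrix(np.c_[x,y,[0,0,-1]])
def plan(tgt,phi,N,claw,start=None,startR=None,smooth=True):
    s=ctrl.get_state(); p=np.array(s['position']); r=R.from_quat(s['tcp_rot'])
    if start is not None: p=np.array(start,float)
    if startR is not None: r=target_rot(startR)
    cand=[(r.inv()*target_rot(phi+k)).as_rotvec() for k in(0,180)]
    rv=min(cand,key=np.linalg.norm); p0=p.copy(); r0=r
    t=np.arange(1,N+1)/N; f=3*t**2-2*t**3 if smooth else t
    f=t*.4+f*.6 if smooth else f
    rows=[]; P=p.copy(); Q=r
    for k in range(N):
        goal=p0+(np.array(tgt)-p0)*f[k]; gr=r0*R.from_rotvec(rv*f[k])
        d=np.round(Q.inv().apply(goal-P)*100,2); w=np.round((Q.inv()*gr).as_rotvec(),3)
        P=P+Q.apply(d/100); Q=Q*R.from_rotvec(w)
        row=dict(zip(['x','y','z','rx','ry','rz'],[*d.tolist(),*w.tolist()])); row['claw']=claw; rows.append({a:(b+0.0) for a,b in row.items() if a=='claw' or b!=0})
        assert abs(d).max()<=5 and abs(w).max()<=.15,(d,w)
    for i in range(0,N,5): print(json.dumps(rows[i:i+5]))
def st():
    s=ctrl.get_state(); M=R.from_quat(s['tcp_rot']).as_matrix(); print('t',round(s['time_s'],2),'p',s['position'].round(4),'phi',round(np.degrees(np.arctan2(M[1,1],M[0,1])),2),'tilt',M[:2,2].round(4),'q',s['q'].round(2),'F',s['wrist_force'].round(2),'T',s['wrist_torque'].round(2),'gap',round(s['finger_gap'],3))
E
python3 - <<'E'
from plan import *
st(); plan((.4337,.3048,.12),14.1,40,1)
E
```

```text
t 0.6 p [ 0.1242 -0.5358  0.2313] phi -76.95 tilt [-0.      0.0001] q [-1.34  0.09  0.18  1.66 -0.    1.57] F [ 0.58 -0.93 -0.4 ] T [ 0.01  0.05 -0.  ] gap 1.004
[{"x": 0.55, "y": -0.83, "z": 0.12, "rz": 0.017, "claw": 1.0}, {"x": 0.63, "y": -1.0, "z": 0.15, "rz": 0.021, "claw": 1.0}, {"x": 0.71, "y": -1.18, "z": 0.17, "rz": 0.024, "claw": 1.0}, {"x": 0.76, "y": -1.33, "z": 0.19, "rz": 0.026, "claw": 1.0}, {"x": 0.8, "y": -1.5, "z": 0.21, "rz": 0.03, "claw": 1.0}]
[{"x": 0.83, "y": -1.66, "z": 0.23, "rz": 0.032, "claw": 1.0}, {"x": 0.83, "y": -1.81, "z": 0.25, "rz": 0.034, "claw": 1.0}, {"x": 0.82, "y": -1.96, "z": 0.27, "rz": 0.037, "claw": 1.0}, {"x": 0.79, "y": -2.1, "z": 0.27, "rz": 0.039, "claw": 1.0}, {"x": 0.74, "y": -2.23, "z": 0.3, "rz": 0.041, "claw": 1.0}]
[{"x": 0.68, "y": -2.36, "z": 0.3, "rz": 0.042, "claw": 1.0}, {"x": 0.6, "y": -2.48, "z": 0.32, "rz": 0.045, "claw": 1.0}, {"x": 0.5, "y": -2.58, "z": 0.32, "rz": 0.045, "claw": 1.0}, {"x": 0.4, "y": -2.67, "z": 0.34, "rz": 0.047, "claw": 1.0}, {"x": 0.28, "y": -2.74, "z": 0.34, "rz": 0.048, "claw": 1.0}]
[{"x": 0.15, "y
[... 849 characters left out ...]
w": 1.0}, {"x": -1.45, "y": -1.99, "z": 0.3, "rz": 0.043, "claw": 1.0}]
[{"x": -1.46, "y": -1.84, "z": 0.3, "rz": 0.041, "claw": 1.0}, {"x": -1.47, "y": -1.7, "z": 0.28, "rz": 0.038, "claw": 1.0}, {"x": -1.45, "y": -1.55, "z": 0.26, "rz": 0.037, "claw": 1.0}, {"x": -1.41, "y": -1.41, "z": 0.25, "rz": 0.035, "claw": 1.0}, {"x": -1.36, "y": -1.26, "z": 0.23, "rz": 0.032, "claw": 1.0}]
[{"x": -1.28, "y": -1.12, "z": 0.21, "rz": 0.029, "claw": 1.0}, {"x": -1.19, "y": -0.97, "z": 0.19, "rz": 0.027, "claw": 1.0}, {"x": -1.08, "y": -0.84, "z": 0.17, "rz": 0.024, "claw": 1.0}, {"x": -0.95, "y": -0.71, "z": 0.15, "rz": 0.02, "claw": 1.0}, {"x": -0.82, "y": -0.57, "z": 0.12, "rz": 0.018, "claw": 1.0}]
```

Emit:
step_arm --rows '[{"rz":-0.145,"claw":1},{"rz":-0.145,"claw":1},{"rz":-0.145,"claw":1},{"rz":-0.145,"claw":1},{"rz":-0.145,"claw":1}]'

```text
validation failed for argument at $.ro...
```

Emit:
step_arm --rows '[{"rz":-0.145,"claw":1},{"rz":-0.145,"claw":1},{"rz":-0.145,"claw":1},{"rz":-0.145,"claw":1},{"rz":-0.145,"claw":1}]'

```text
validation failed for argument at $.ro...
```

Emit:
step_arm --rows '[{"rz":-0.14,"claw":1},{"x":1.5,"y":1.0,"claw":1},{"x":3,"y":2,"claw":1},{"x":3,"y":2,"claw":1},{"x":3,"y":2,"claw":1}]'

```text
validation failed for argument at $.ro...
```

```bash
sed -i 's/for k in(0,180)/for k in(0,)/' plan.py
python3 - <<'E'
from plan import *
st()
E
```

```text
t 0.6 p [ 0.1242 -0.5358  0.2313] phi -76.95 tilt [-0.      0.0001] q [-1.34  0.09  0.18  1.66 -0.    1.57] F [ 0.58 -0.93 -0.4 ] T [ 0.01  0.05 -0.  ] gap 1.004
```

Emit:
step_arm --rows '[{"x":0,"y":0,"z":0,"rx":0,"ry":0,"rz":-0.145,"claw":1},{"x":0,"y":0,"z":0,"rx":0,"ry":0,"rz":-0.145,"claw":1},{"x":0,"y":0,"z":0,"rx":0,"ry":0,"rz":-0.145,"claw":1},{"x":0,"y":0,"z":0,"rx":0,"ry":0,"rz":-0.145,"claw":1},{"x":0,"y":0,"z":0,"rx":0,"ry":0,"rz":-0.145,"claw":1}]'

```text
time_s: 1.1
position: [0.1242, -0.5358, 0.2313]
tcp_rot: [0.887, 0.461, -0.0, 0.0]
wrist_force: [-1.0, 0.0, 1.2]
finger_gap: 1.002
```

Emit:
step_arm --rows '[{"x":0,"y":0,"z":0,"rx":0,"ry":0,"rz":-0.145,"claw":1},{"x":0,"y":0,"z":0,"rx":0,"ry":0,"rz":-0.145,"claw":1},{"x":0,"y":0,"z":0,"rx":0,"ry":0,"rz":-0.145,"claw":1},{"x":0,"y":0,"z":0,"rx":0,"ry":0,"rz":-0.145,"claw":1},{"x":0,"y":0,"z":0,"rx":0,"ry":0,"rz":-0.145,"claw":1}]'

```text
time_s: 1.6
position: [0.1242, -0.5358, 0.2313]
tcp_rot: [0.666, 0.746, -0.0, -0.0]
wrist_force: [0.4, 0.0, 0.6]
finger_gap: 1.002
```

Emit:
step_arm --rows '[{"x":0,"y":0,"z":0,"rx":0,"ry":0,"rz":-0.14,"claw":1},{"x":1.5,"y":1,"z":0,"rx":0,"ry":0,"rz":0,"claw":1},{"x":3,"y":2,"z":0,"rx":0,"ry":0,"rz":0,"claw":1},{"x":3,"y":2,"z":0,"rx":0,"ry":0,"rz":0,"claw":1},{"x":3,"y":2,"z":0,"rx":0,"ry":0,"rz":0,"claw":1}]'

```text
time_s: 2.1
position: [0.1666, -0.4156, 0.2311]
tcp_rot: [0.615, 0.789, 0.0, -0.0]
wrist_force: [0.4, -0.8, 0.2]
finger_gap: 1.006
```

```bash
cat >> plan.py <<'E'
def delta(tgt,phi):
    s=ctrl.get_state(); r=R.from_quat(s['tcp_rot']); st()
    print('to go in tool axes cm',(r.inv().apply(np.array(tgt)-s['position'])*100).round(2),'turn',(r.inv()*target_rot(phi)).as_rotvec().round(4), 'after-turn cm',(target_rot(phi).inv().apply(np.array(tgt)-s['position'])*100).round(2))
E
python3 - <<'E'
from plan import *
delta((.4337,.3048,.12),14.1)
E
```

```text
t 2.1 p [ 0.1666 -0.4156  0.2311] phi 14.12 tilt [0.     0.0001] q [-1.19 -0.16 -0.06  1.67  0.    0.13] F [ 0.44 -0.8   0.16] T [ 0.02 -0.   -0.01] gap 1.006
to go in tool axes cm [63.35 43.48 11.12] turn [ 0.     -0.0001  0.0004] after-turn cm [63.36 43.46 11.11]
```

Emit:
step_arm --rows '[{"x":3,"y":2,"z":0.5,"rx":0,"ry":0,"rz":0,"claw":1},{"x":3,"y":2,"z":0.5,"rx":0,"ry":0,"rz":0,"claw":1},{"x":3,"y":2,"z":0.5,"rx":0,"ry":0,"rz":0,"claw":1},{"x":3,"y":2,"z":0.5,"rx":0,"ry":0,"rz":0,"claw":1},{"x":3,"y":2,"z":0.5,"rx":0,"ry":0,"rz":0,"claw":1}]'

```text
time_s: 2.6
position: [0.2268, -0.2457, 0.2062]
tcp_rot: [0.615, 0.789, -0.0, 0.0]
wrist_force: [1.5, -0.2, 0.8]
finger_gap: 1.0
```

Emit:
step_arm --rows '[{"x":3,"y":2,"z":0.5,"rx":0,"ry":0,"rz":0,"claw":1},{"x":3,"y":2,"z":0.5,"rx":0,"ry":0,"rz":0,"claw":1},{"x":3,"y":2,"z":0.5,"rx":0,"ry":0,"rz":0,"claw":1},{"x":3,"y":2,"z":0.5,"rx":0,"ry":0,"rz":0,"claw":1},{"x":3,"y":2,"z":0.5,"rx":0,"ry":0,"rz":0,"claw":1}]'

```text
time_s: 3.1
position: [0.2872, -0.0757, 0.1814]
tcp_rot: [0.615, 0.789, 0.0, 0.001]
wrist_force: [1.3, -0.6, 1.1]
finger_gap: 0.999
```

Emit:
step_arm --rows '[{"x":3,"y":2,"z":0.5,"rx":0,"ry":0,"rz":0,"claw":1},{"x":3,"y":2,"z":0.5,"rx":0,"ry":0,"rz":0,"claw":1},{"x":3,"y":2,"z":0.5,"rx":0,"ry":0,"rz":0,"claw":1},{"x":3,"y":2,"z":0.5,"rx":0,"ry":0,"rz":0,"claw":1},{"x":3,"y":2,"z":0.5,"rx":0,"ry":0,"rz":0,"claw":1}]'

```text
time_s: 3.6
position: [0.3475, 0.0945, 0.1563]
tcp_rot: [0.614, 0.789, 0.0, 0.0]
wrist_force: [0.6, -0.8, 0.5]
finger_gap: 0.996
```

Emit:
step_arm --rows '[{"x":3,"y":2,"z":0.5,"rx":0,"ry":0,"rz":0,"claw":1},{"x":3,"y":2,"z":0.5,"rx":0,"ry":0,"rz":0,"claw":1},{"x":3,"y":2,"z":0.5,"rx":0,"ry":0,"rz":0,"claw":1},{"x":3,"y":2,"z":0.5,"rx":0,"ry":0,"rz":0,"claw":1},{"x":3,"y":2,"z":0.5,"rx":0,"ry":0,"rz":0,"claw":1}]'

```text
time_s: 4.1
position: [0.4078, 0.2644, 0.1311]
tcp_rot: [0.614, 0.789, 0.0, 0.0]
wrist_force: [0.3, -0.9, 0.8]
finger_gap: 1.001
```

Run:
```python
from plan import *
delta((.4337,.3048,.12),14.1)
```

```text
t 4.1 p [0.4078 0.2644 0.1311] phi 14.17 tilt [0.0003 0.0001] q [ 0.58 -0.08 -0.19  1.47 -0.    1.9 ] F [ 0.3  -0.85  0.76] T [-0.01 -0.06 -0.01] gap 1.001
to go in tool axes cm [3.29 3.5  1.11] turn [ 0.0004 -0.0001  0.0013] after-turn cm [3.29 3.49 1.11]
```

Emit:
step_arm --rows '[{"x":1.1,"y":1.2,"z":0.4,"rx":0,"ry":0,"rz":0,"claw":1},{"x":1.1,"y":1.2,"z":0.4,"rx":0,"ry":0,"rz":0,"claw":1},{"x":1.1,"y":1.1,"z":0.3,"rx":0,"ry":0,"rz":0,"claw":1},{"x":0,"y":0,"z":1.5,"rx":0,"ry":0,"rz":0,"claw":1},{"x":0,"y":0,"z":2,"rx":0,"ry":0,"rz":0,"claw":1}]'

```text
time_s: 4.6
position: [0.4336, 0.3034, 0.0847]
tcp_rot: [0.614, 0.789, 0.0, 0.0]
wrist_force: [0.5, -0.7, -0.1]
finger_gap: 1.002
```

Run:
```python
from plan import *
delta((.4337,.3048,.005),14.1)
snap('scene','s1')
```

```text
t 4.6 p [0.4336 0.3034 0.0847] phi 14.17 tilt [0.0006 0.0004] q [ 0.61  0.03 -0.17  1.37 -0.    1.93] F [ 0.52 -0.7  -0.09] T [ 0.   -0.03 -0.04] gap 1.002
to go in tool axes cm [0.13 0.04 7.97] turn [ 0.0007 -0.0002  0.0013] after-turn cm [0.13 0.04 7.97]
```

View pics/s1.png

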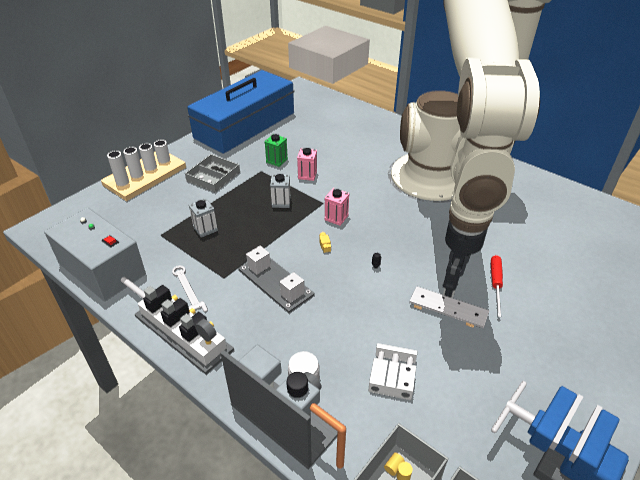

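Emit:
step_arm --rows '[{"x":0.1,"y":0,"z":2,"rx":0,"ry":0,"rz":0,"claw":1},{"x":0,"y":0,"z":2,"rx":0,"ry":0,"rz":0,"claw":1},{"x":0,"y":0,"z":2,"rx":0,"ry":0,"rz":0,"claw":1},{"x":0,"y":0,"z":1.2,"rx":0,"ry":0,"rz":0,"claw":1},{"x":0,"y":0,"z":0.7,"rx":0,"ry":0,"rz":0,"claw":1}]'

```text
time_s: 5.15
position: [0.4326, 0.3035, 0.0053]
tcp_rot: [0.615, 0.789, -0.001, -0.0]
wrist_force: [-0.8, 0.5, 0.3]
finger_gap: 1.002
```

Emit:
step_arm --rows '[{"x":0,"y":0,"z":0,"rx":0,"ry":0,"rz":0,"claw":0.5},{"x":0,"y":0,"z":0,"rx":0,"ry":0,"rz":0,"claw":0},{"x":0,"y":0,"z":0,"rx":0,"ry":0,"rz":0,"claw":-0.5},{"x":0,"y":0,"z":0,"rx":0,"ry":0,"rz":0,"claw":-1},{"x":0,"y":0,"z":0,"rx":0,"ry":0,"rz":0,"claw":-1}]'

```text
time_s: 5.65
position: [0.4337, 0.3046, 0.0077]
tcp_rot: [0.615, 0.789, 0.001, 0.0]
wrist_force: [-2.6, -2.1, 5.7]
finger_gap: 0.561
```

Run:
```python
from plan import *
delta((.4337,.3048,.005),14.1)
```

```text
t 5.65 p [0.4337 0.3046 0.0077] phi 14.15 tilt [0.0013 0.001 ] q [ 0.61  0.07 -0.28  1.22  0.    1.94] F [-2.57 -2.12  5.72] T [-0.31  0.41  0.03] gap 0.561
to go in tool axes cm [0.02 0.01 0.27] turn [ 0.0015 -0.0006  0.0009] after-turn cm [0.02 0.01 0.27]
```

Emit:
step_arm --rows '[{"x":0,"y":0,"z":0,"rx":0,"ry":0,"rz":0,"claw":-1},{"x":0,"y":0,"z":0,"rx":0,"ry":0,"rz":0,"claw":-1},{"x":0,"y":0,"z":-0.4,"rx":0,"ry":0,"rz":0,"claw":-1},{"x":0,"y":0,"z":-1,"rx":0,"ry":0,"rz":0,"claw":-1},{"x":0,"y":0,"z":-1.5,"rx":0,"ry":0,"rz":0,"claw":-1}]'

```text
time_s: 6.15
position: [0.4327, 0.3039, 0.0354]
tcp_rot: [0.615, 0.789, -0.001, -0.0]
wrist_force: [-0.8, 0.5, -5.1]
finger_gap: 0.565
```

Emit:
step_arm --rows '[{"x":0,"y":0,"z":-2,"rx":0,"ry":0,"rz":0,"claw":-1},{"x":0,"y":0,"z":-2,"rx":0,"ry":0,"rz":0,"claw":-1},{"x":0,"y":0,"z":-2,"rx":0,"ry":0,"rz":0,"claw":-1},{"x":0,"y":0,"z":-1,"rx":0,"ry":0,"rz":0,"claw":-1},{"x":0,"y":0,"z":0,"rx":0,"ry":0,"rz":0,"claw":-1}]'

```text
time_s: 6.65
position: [0.434, 0.3048, 0.1074]
tcp_rot: [0.615, 0.789, 0.002, 0.0]
wrist_force: [0.7, 0.5, -3.8]
finger_gap: 0.562
```

Run:
```python
from plan import *
delta((.6212,-.0578,.12),-7)
snap('scene','s2');snap('top','t2')
vv,uu=np.mgrid[:480,:640]
for n,f in(('scene','s2'),('top','t2')):
    z=np.load(f+'.npz'); W=px2w(n,uu,vv,z['d']); im=z['im'][:,:,:].astype(int)
    m=(z['d']>0)&(np.hypot(W[...,0]-.434,W[...,1]-.305)<.12)&(W[...,2]>.09)&(W[...,2]<.125)&(im.min(2)>0)
    print(n,m.sum(),np.percentile(W[m][:,2],[5,25,50,75,95]).round(4))
```

```text
t 6.65 p [0.434  0.3048 0.1074] phi 14.15 tilt [0.0026 0.0018] q [ 0.61  0.03 -0.13  1.41 -0.    1.94] F [ 0.69  0.52 -3.8 ] T [ 0.05 -0.03 -0.02] gap 0.562
to go in tool axes cm [-39.74   9.29  -1.28] turn [ 0.0027 -0.0017  0.3692] after-turn cm [-33.71  23.    -1.26]
scene 1335 [0.1144 0.1181 0.1195 0.1207 0.1222]
top 766 [0.1143 0.117  0.1185 0.1201 0.1221]
```

View pics/s2.png

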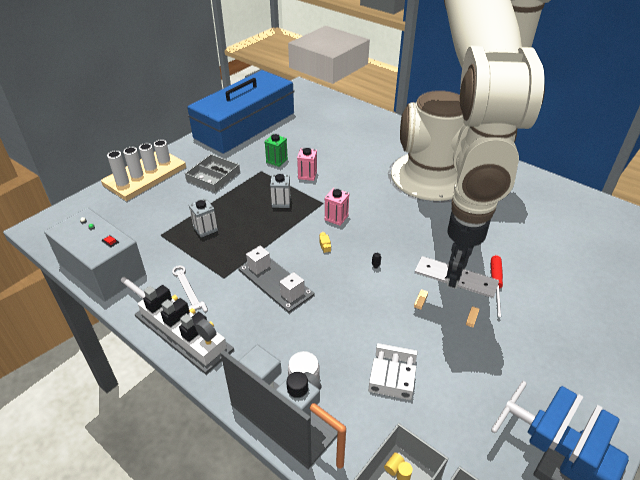

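View pics/t2.png

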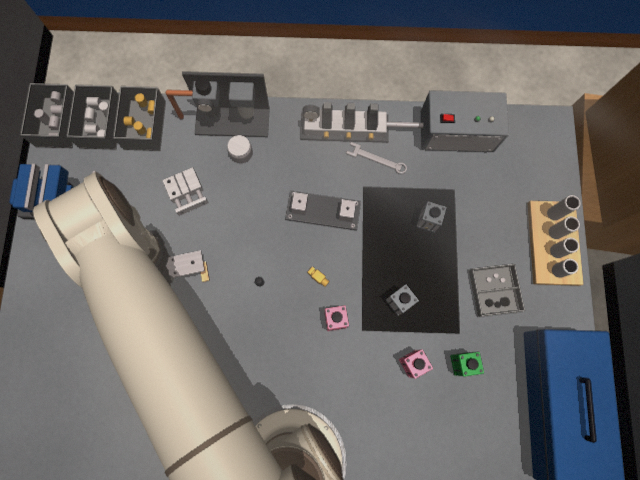

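Run:
```python
from plan import *
im=np.load('s2.npz')['im']
r=rectify('scene',im,.35,.52,.2,.41,.1195,3000)
# overlay nominal outline from tcp
c=np.array([.434,.3048]); f=np.radians(14.15); ux=np.array([np.cos(f),np.sin(f)]); uy=np.array([-ux[1],ux[0]])
pts=[c+sx*.025*ux+sy*.085*uy for sx,sy in((1,1),(1,-1),(-1,-1),(-1,1))]
P=np.array([[(.41-p[1])*3000,(.52-p[0])*3000] for p in pts],int); cv2.polylines(r,[P],True,(255,0,0),1)
cv2.imwrite('pics/r3.png',r[:,:,::-1]); print(r.shape)
im=np.load('t2.npz')['im']
r=rectify('top',im,.35,.52,.2,.41,.1195,3000);cv2.polylines(r,[P],True,(255,0,0),1)
cv2.imwrite('pics/r3t.png',r[:,:,::-1])
```

```text
(511, 630, 3)
```

View pics/r3.png

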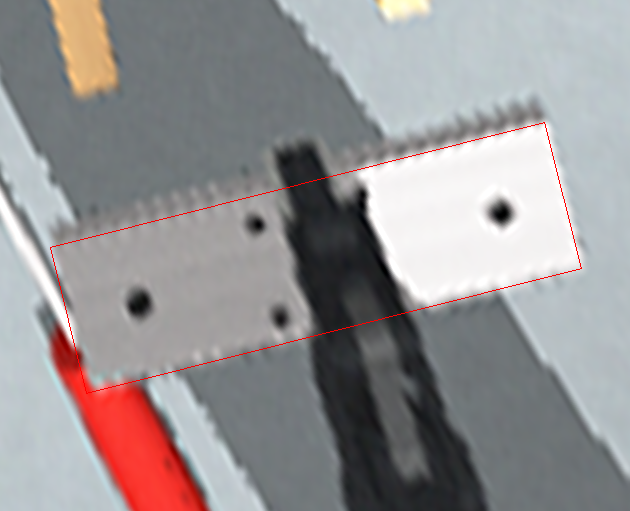

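View pics/r3t.png

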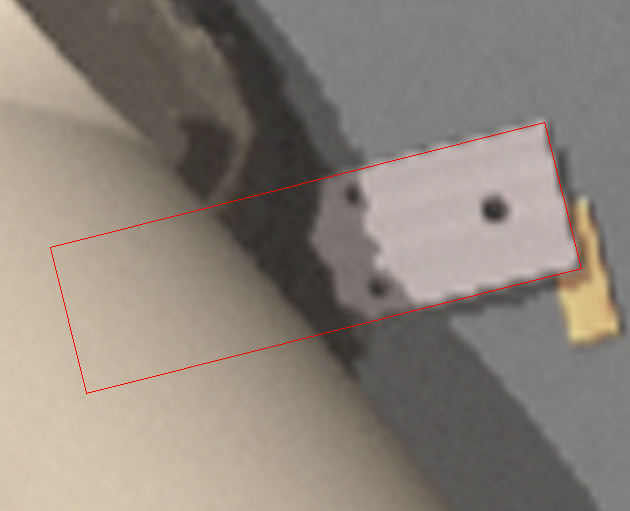

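Emit:
step_arm --rows '[{"x":0,"y":0,"z":-0.4,"rx":0,"ry":0,"rz":0.074,"claw":-1},{"x":0,"y":0,"z":-0.4,"rx":0,"ry":0,"rz":0.074,"claw":-1},{"x":0,"y":0,"z":-0.4,"rx":0,"ry":0,"rz":0.074,"claw":-1},{"x":0,"y":0,"z":0,"rx":0,"ry":0,"rz":0.074,"claw":-1},{"x":0,"y":0,"z":0,"rx":0,"ry":0,"rz":0.073,"claw":-1}]'

```text
time_s: 7.25
position: [0.4327, 0.3039, 0.116]
tcp_rot: [0.75, 0.662, -0.001, -0.0]
wrist_force: [1.4, 0.4, -6.3]
finger_gap: 0.563
```

Emit:
step_arm --rows '[{"x":-1,"y":0.7,"z":0,"rx":0,"ry":0,"rz":0,"claw":-1},{"x":-2,"y":1.4,"z":0,"rx":0,"ry":0,"rz":0,"claw":-1},{"x":-2,"y":1.4,"z":0,"rx":0,"ry":0,"rz":0,"claw":-1},{"x":-2,"y":1.4,"z":0,"rx":0,"ry":0,"rz":0,"claw":-1},{"x":-2,"y":1.4,"z":0,"rx":0,"ry":0,"rz":0,"claw":-1}]'

```text
time_s: 7.75
position: [0.4849, 0.2056, 0.1163]
tcp_rot: [0.748, 0.663, -0.001, -0.0]
wrist_force: [-0.3, -0.2, -5.0]
finger_gap: 0.563
```

Emit:
step_arm --rows '[{"x":-2,"y":1.4,"z":0,"rx":0,"ry":0,"rz":0,"claw":-1},{"x":-2,"y":1.4,"z":0,"rx":0,"ry":0,"rz":0,"claw":-1},{"x":-2,"y":1.4,"z":0,"rx":0,"ry":0,"rz":0,"claw":-1},{"x":-2,"y":1.4,"z":0,"rx":0,"ry":0,"rz":0,"claw":-1},{"x":-2,"y":1.4,"z":0,"rx":0,"ry":0,"rz":0,"claw":-1}]'

```text
time_s: 8.25
position: [0.5421, 0.0977, 0.1163]
tcp_rot: [0.748, 0.663, -0.001, -0.0]
wrist_force: [0.8, 0.1, -4.8]
finger_gap: 0.566
```

Emit:
step_arm --rows '[{"x":-2,"y":1.4,"z":0,"rx":0,"ry":0,"rz":0,"claw":-1},{"x":-2,"y":1.4,"z":0,"rx":0,"ry":0,"rz":0,"claw":-1},{"x":-2,"y":1.4,"z":0,"rx":0,"ry":0,"rz":0,"claw":-1},{"x":-2,"y":1.4,"z":0,"rx":0,"ry":0,"rz":0,"claw":-1},{"x":-1.6,"y":1.2,"z":0,"rx":0,"ry":0,"rz":0,"claw":-1}]'

```text
time_s: 8.75
position: [0.5979, -0.006, 0.1163]
tcp_rot: [0.749, 0.663, -0.001, -0.0]
wrist_force: [-0.5, 1.4, -4.8]
finger_gap: 0.567
```

Run:
```python
from plan import *
delta((.6212,-.0578,.12),-7)
```

```text
t 8.75 p [ 0.5979 -0.006   0.1163] phi -6.95 tilt [-0.0015 -0.0003] q [-0.01  0.19  0.07  1.45 -0.    1.68] F [-0.51  1.39 -4.81] T [-0.01  0.02 -0.  ] gap 0.567
to go in tool axes cm [-4.86  2.94 -0.37] turn [-0.0015  0.0004  0.0009] after-turn cm [-4.86  2.94 -0.37]
```

Emit:
step_arm --rows '[{"x":-1.5,"y":0.9,"z":0,"rx":0,"ry":0,"rz":0,"claw":-1},{"x":-1.5,"y":0.9,"z":0,"rx":0,"ry":0,"rz":0,"claw":-1},{"x":-1.2,"y":0.7,"z":0,"rx":0,"ry":0,"rz":0,"claw":-1},{"x":-0.6,"y":0.4,"z":0,"rx":0,"ry":0,"rz":0,"claw":-1},{"x":0,"y":0,"z":0,"rx":0,"ry":0,"rz":0,"claw":-1}]'

```text
time_s: 9.25
position: [0.6211, -0.0559, 0.1171]
tcp_rot: [0.749, 0.662, -0.0, -0.0]
wrist_force: [-0.0, -0.3, -4.9]
finger_gap: 0.565
```

Run:
```python
from plan import *
for i in range(3):
  snap('top','t3')
  delta((.6212,-.0578,.051),-7)
for n,f in(('top','t3'),):
    im=np.load(f+'.npz')['im']
    s=ctrl.get_state()['position']
    r=rectify(n,im,.53,.71,-.17,.055,s[2]+.0122,2500)
    c=s[:2]; f=np.radians(-7); ux=np.array([np.cos(f),np.sin(f)]); uy=np.array([-ux[1],ux[0]])
    P=np.array([[(.055-p[1])*2500,(.71-p[0])*2500] for p in [c+sx*.025*ux+sy*.085*uy for sx,sy in((1,1),(1,-1),(-1,-1),(-1,1))]],int)
    cv2.polylines(r,[P],True,(255,0,0),1); cv2.imwrite('pics/r4.png',r[:,:,::-1])
```

```text
t 9.3 p [ 0.6208 -0.0553  0.1172] phi -7.0 tilt [-0.0003  0.0003] q [-0.09  0.25  0.14  1.46  0.    1.6 ] F [-0.26  1.04 -4.18] T [0.02 0.03 0.01] gap 0.565
to go in tool axes cm [-0.25  0.07  6.62] turn [-0.0004 -0.0002 -0.    ] after-turn cm [-0.25  0.07  6.62]
t 9.35 p [ 0.6207 -0.0549  0.1173] phi -6.98 tilt [-0.0002  0.0003] q [-0.09  0.25  0.14  1.46  0.    1.6 ] F [ 0.1   0.28 -4.39] T [-0.03 -0.02  0.02] gap 0.564
to go in tool axes cm [-0.28  0.08  6.63] turn [-0.0003 -0.0003  0.0004] after-turn cm [-0.28  0.08  6.63]
t 9.4 p [ 0.6207 -0.0547  0.1173] phi -6.96 tilt [-0.0002  0.0003] q [-0.09  0.25  0.14  1.46  0.    1.6 ] F [ 0.24  0.32 -4.94] T [ 0.04  0.03 -0.01] gap 0.561
to go in tool axes cm [-0.3   0.09  6.63] turn [-0.0002 -0.0002  0.0008] after-turn cm [-0.3   0.09  6.63]
```

View pics/r4.png

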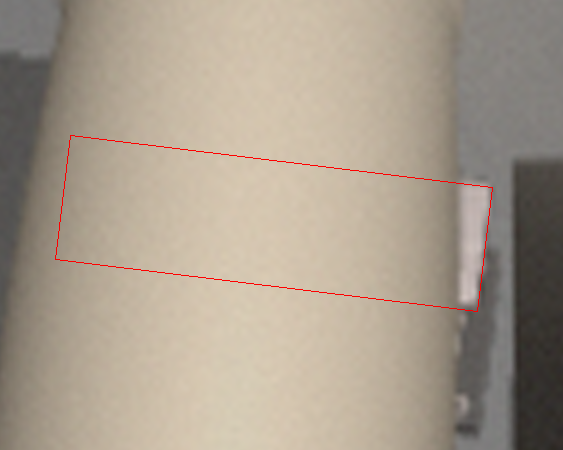

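Emit:
step_arm --rows '[{"x":-0.1,"y":0,"z":1,"rx":0,"ry":0,"rz":0,"claw":-1},{"x":-0.1,"y":0,"z":2,"rx":0,"ry":0,"rz":0,"claw":-1},{"x":-0.1,"y":0,"z":1.5,"rx":0,"ry":0,"rz":0,"claw":-1},{"x":0,"y":0,"z":1,"rx":0,"ry":0,"rz":0,"claw":-1},{"x":0,"y":0,"z":0,"rx":0,"ry":0,"rz":0,"claw":-1}]'

```text
time_s: 9.9
position: [0.6193, -0.058, 0.0602]
tcp_rot: [0.749, 0.663, -0.001, -0.001]
wrist_force: [1.2, -0.0, -4.2]
finger_gap: 0.564
```

Run:
```python
from plan import *
snap('scene','s4'); snap('scene','s4')
delta((.6212,-.0578,.051),-7)
s=ctrl.get_state()['position']; im=np.load('s4.npz')['im']
c=np.array([.6212,-.0578]); f=np.radians(-7); ux=np.array([np.cos(f),np.sin(f)]); uy=np.array([-ux[1],ux[0]])
o=[]
for z,w in((s[2]+.0122,.025),(.055,.022)):
    r=rectify('scene',im,.55,.69,-.17,.055,z,2500)
    P=np.array([[(.055-p[1])*2500,(.69-p[0])*2500] for p in [c+sx*w*ux+sy*(.085 if w>.023 else .08)*uy for sx,sy in((1,1),(1,-1),(-1,-1),(-1,1))]],int)
    cv2.polylines(r,[P],True,(255,0,0),1); o.append(r[:295])
cv2.imwrite('pics/r5.png',np.vstack(o)[:,:,::-1])
```

```text
t 10.0 p [ 0.6205 -0.0581  0.0625] phi -6.98 tilt [ 0.0001 -0.    ] q [-0.09  0.26  0.05  1.36 -0.    1.6 ] F [ 0.11 -0.18 -4.17] T [ 0.01 -0.06 -0.04] gap 0.565
to go in tool axes cm [0.04 0.06 1.15] turn [ 0.0001 -0.      0.0003] after-turn cm [0.04 0.06 1.15]
```

View pics/r5.png

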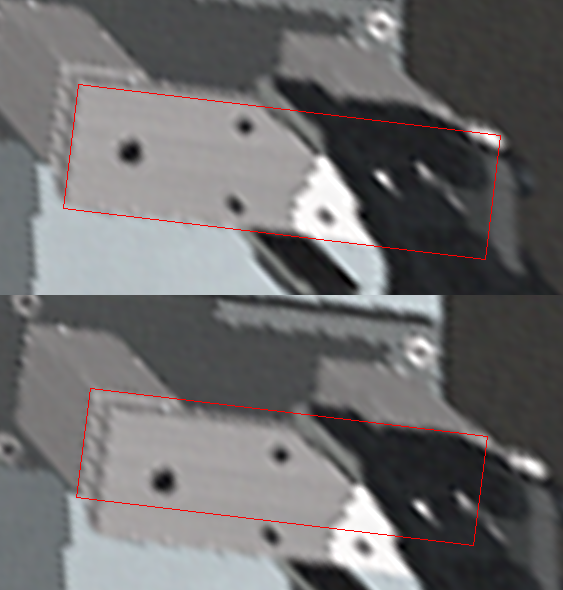

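Emit:
step_arm --rows '[{"x":0,"y":0.06,"z":0.4,"rx":0,"ry":0,"rz":0,"claw":-1},{"x":0,"y":0,"z":0.3,"rx":0,"ry":0,"rz":0,"claw":-1},{"x":0,"y":0,"z":0.2,"rx":0,"ry":0,"rz":0,"claw":-1},{"x":0,"y":0,"z":0.1,"rx":0,"ry":0,"rz":0,"claw":-1},{"x":0,"y":0,"z":0.1,"rx":0,"ry":0,"rz":0,"claw":-1}]'

```text
time_s: 10.5
position: [0.6211, -0.0583, 0.0513]
tcp_rot: [0.749, 0.663, 0.0, 0.0]
wrist_force: [-0.1, -0.0, -3.8]
finger_gap: 0.566
```

Run:
```python
from plan import *
delta((.6212,-.0578,.051),-7)
```

```text
t 10.5 p [ 0.6211 -0.0583  0.0513] phi -6.99 tilt [ 0. -0.] q [-0.09  0.27  0.03  1.34  0.    1.6 ] F [-0.07 -0.02 -3.81] T [-0.01 -0.01 -0.04] gap 0.566
to go in tool axes cm [0.05 0.   0.03] turn [ 0.     -0.      0.0002] after-turn cm [0.05 0.   0.03]
```

Still hanging by its weight; a little further until the force changes.

Emit:
step_arm --rows '[{"x":0.03,"y":0,"z":0.05,"rx":0,"ry":0,"rz":0,"claw":-1},{"x":0,"y":0,"z":0.05,"rx":0,"ry":0,"rz":0,"claw":-1},{"x":0,"y":0,"z":0.05,"rx":0,"ry":0,"rz":0,"claw":-1},{"x":0,"y":0,"z":0.05,"rx":0,"ry":0,"rz":0,"claw":-1},{"x":0,"y":0,"z":0,"rx":0,"ry":0,"rz":0,"claw":-1}]'

```text
time_s: 11.0
position: [0.6211, -0.0581, 0.0508]
tcp_rot: [0.749, 0.663, 0.0, 0.0]
wrist_force: [-6.1, -1.0, 7.6]
finger_gap: 0.564
```

Emit:
step_arm --rows '[{"x":0,"y":0,"z":-0.1,"rx":0,"ry":0,"rz":0,"claw":-1},{"x":0,"y":0,"z":0,"rx":0,"ry":0,"rz":0,"claw":0.25},{"x":0,"y":0,"z":0,"rx":0,"ry":0,"rz":0,"claw":0.5},{"x":0,"y":0,"z":0,"rx":0,"ry":0,"rz":0,"claw":1},{"x":0,"y":0,"z":0,"rx":0,"ry":0,"rz":0,"claw":1}]'

```text
time_s: 11.5
position: [0.6212, -0.058, 0.0503]
tcp_rot: [0.749, 0.663, 0.0, 0.0]
wrist_force: [-0.5, 0.3, -0.6]
finger_gap: 0.997
```

Emit:
step_arm --rows '[{"x":0,"y":0,"z":0,"rx":0,"ry":0,"rz":0,"claw":1},{"x":0,"y":0,"z":-0.5,"rx":0,"ry":0,"rz":0,"claw":1},{"x":0,"y":0,"z":-1.5,"rx":0,"ry":0,"rz":0,"claw":1},{"x":0,"y":0,"z":-3,"rx":0,"ry":0,"rz":0,"claw":1},{"x":0,"y":0,"z":-4,"rx":0,"ry":0,"rz":0,"claw":1}]'

```text
time_s: 12.0
position: [0.6203, -0.0579, 0.1409]
tcp_rot: [0.749, 0.663, -0.001, -0.001]
wrist_force: [0.9, 0.5, 0.1]
finger_gap: 1.0
```

Run:
```python
from plan import *
delta((.3857,-.2555,.2),-52)
delta((.5995,-.3328,.2),-17.2)
```

```text
t 12.0 p [ 0.6203 -0.0579  0.1409] phi -6.99 tilt [-0.0022  0.0002] q [-0.09  0.25  0.19  1.51  0.    1.6 ] F [0.91 0.49 0.05] T [-0.01 -0.05 -0.02] gap 1.0
to go in tool axes cm [-22.47 -20.89  -5.86] turn [-0.0021  0.0009  0.7856] after-turn cm [-30.65   1.13  -5.91]
t 12.0 p [ 0.6203 -0.0579  0.1409] phi -6.99 tilt [-0.0022  0.0002] q [-0.09  0.25  0.19  1.51  0.    1.6 ] F [0.91 0.49 0.05] T [-0.01 -0.05 -0.02] gap 1.0
to go in tool axes cm [-27.54   1.27  -5.91] turn [-0.0022  0.0002  0.1782] after-turn cm [-26.87   6.14  -5.91]
```

Emit:
step_arm --rows '[{"x":0,"y":0,"z":-0.5,"rx":0,"ry":0,"rz":0.09,"claw":1},{"x":0,"y":0,"z":-0.5,"rx":0,"ry":0,"rz":0.088,"claw":1},{"x":-2.7,"y":0.6,"z":0,"rx":0,"ry":0,"rz":0,"claw":1},{"x":-2.7,"y":0.6,"z":0,"rx":0,"ry":0,"rz":0,"claw":1},{"x":-2.7,"y":0.6,"z":0,"rx":0,"ry":0,"rz":0,"claw":1}]'

```text
time_s: 12.5
position: [0.6145, -0.1415, 0.1519]
tcp_rot: [0.805, 0.594, 0.001, 0.001]
wrist_force: [0.3, 0.2, 0.0]
finger_gap: 1.002
```

Emit:
step_arm --rows '[{"x":-2.7,"y":0.6,"z":0,"rx":0,"ry":0,"rz":0,"claw":1},{"x":-2.7,"y":0.6,"z":0,"rx":0,"ry":0,"rz":0,"claw":1},{"x":-2.7,"y":0.6,"z":0,"rx":0,"ry":0,"rz":0,"claw":1},{"x":-2.7,"y":0.6,"z":0,"rx":0,"ry":0,"rz":0,"claw":1},{"x":-2.7,"y":0.6,"z":0,"rx":0,"ry":0,"rz":0,"claw":1}]'

```text
time_s: 13.0
position: [0.6031, -0.2798, 0.1519]
tcp_rot: [0.805, 0.593, 0.0, 0.001]
wrist_force: [0.4, 0.8, -0.4]
finger_gap: 0.998
```

Emit:
step_arm --rows '[{"x":-2.7,"y":0.6,"z":0,"rx":0,"ry":0,"rz":0,"claw":1},{"x":-1.8,"y":0.5,"z":0,"rx":0,"ry":0,"rz":0,"claw":1},{"x":-0.7,"y":0.2,"z":0,"rx":0,"ry":0,"rz":0,"claw":1},{"x":0,"y":0,"z":0,"rx":0,"ry":0,"rz":0,"claw":1},{"x":0,"y":0,"z":0,"rx":0,"ry":0,"rz":0,"claw":1}]'

```text
time_s: 13.5
position: [0.6004, -0.3312, 0.1505]
tcp_rot: [0.805, 0.594, 0.0, -0.0]
wrist_force: [0.0, 0.2, -0.7]
finger_gap: 1.0
```

Run:
```python
from plan import *
snap('top','t6');snap('scene','s6')
delta((.5995,-.3328,.040),-17.2)
vv,uu=np.mgrid[:480,:640]
for n,f in(('top','t6'),('scene','s6')):
    z=np.load(f+'.npz');W=px2w(n,uu,vv,z['d'])
    m=(z['d']>0)&(np.hypot(W[...,0]-.62,W[...,1]+.058)<.12)&(W[...,2]>.058)&(W[...,2]<.068)
    P=W[m]; print(n,cv2.minAreaRect((P[:,:2]*1000).astype(np.float32)),P.mean(0),len(P))
r=rectify('top',np.load('t6.npz')['im'],.55,.69,-.17,.055,.063,2500)
c=np.array([.6212,-.0578]); f=np.radians(-7); ux=np.array([np.cos(f),np.sin(f)]); uy=np.array([-ux[1],ux[0]])
P=np.array([[(.055-p[1])*2500,(.69-p[0])*2500] for p in [c+sx*.025*ux+sy*.085*uy for sx,sy in((1,1),(1,-1),(-1,-1),(-1,1))]],int)
cv2.polylines(r,[P],True,(255,0,0),1)
cv2.imwrite('pics/r6.png',r[:,:,::-1])
```

```text
t 13.6 p [ 0.6005 -0.3309  0.1505] phi -17.12 tilt [0.0001 0.0001] q [-0.5   0.41  0.4   1.57  0.    1.37] F [-0.24  0.9  -0.18] T [ 0.02 -0.01 -0.01] gap 0.999
to go in tool axes cm [-0.21 -0.04 11.05] turn [ 0.     -0.0002  0.0014] after-turn cm [-0.21 -0.04 11.05]
top ((624.0028686523438, -57.16514587402344), (170.1551971435547, 52.64474105834961), 83.15353393554688) [ 0.62277751 -0.05706727  0.06333   ] 1246
scene ((623.7532958984375, -57.63121795654297), (173.4908905029297, 53.90111541748047), 82.29927062988281) [ 0.62560208 -0.05346488  0.06293861] 1178
```

View pics/r6.png

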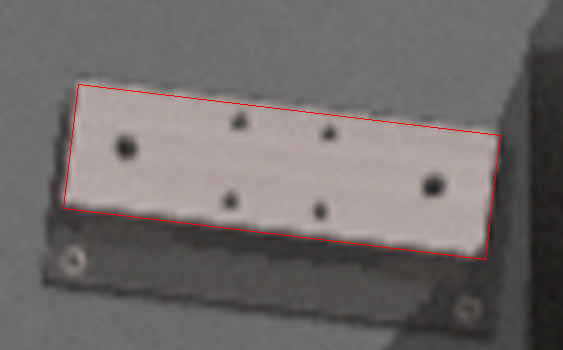

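View pics/s6.png

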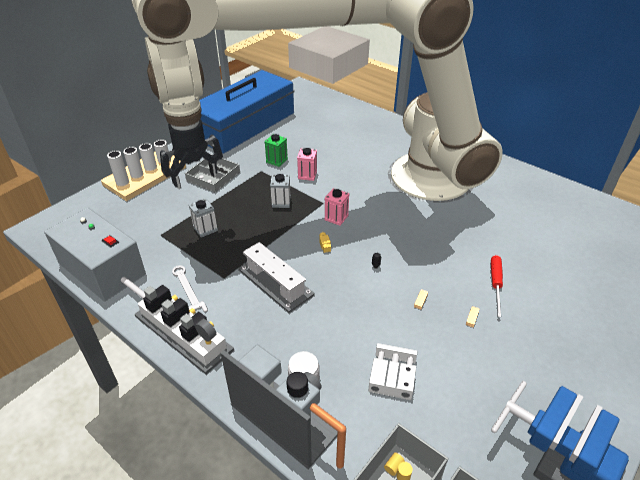

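Emit:
step_arm --rows '[{"x":-0.1,"y":0,"z":1.5,"rx":0,"ry":0,"rz":0,"claw":1},{"x":-0.1,"y":0,"z":2,"rx":0,"ry":0,"rz":0,"claw":1},{"x":0,"y":0,"z":2,"rx":0,"ry":0,"rz":0,"claw":1},{"x":0,"y":0,"z":1,"rx":0,"ry":0,"rz":0,"claw":1},{"x":0,"y":0,"z":0,"rx":0,"ry":0,"rz":0,"claw":1}]'

```text
time_s: 14.1
position: [0.5991, -0.3329, 0.0839]
tcp_rot: [0.805, 0.594, -0.0, -0.001]
wrist_force: [0.3, -0.8, -0.4]
finger_gap: 1.001
```

Run:
```python
from plan import *
snap('scene','s7')
delta((.5995,-.3328,.040),-17.2)
cv2.imwrite('pics/c7.png',cv2.resize(np.load('s7.npz')['im'][130:260,140:270],None,fx=4,fy=4)[:,:,::-1])
```

```text
t 14.15 p [ 0.5995 -0.3333  0.0852] phi -17.15 tilt [-0.0006  0.0005] q [-0.51  0.41  0.28  1.44  0.    1.36] F [0.29 1.04 0.13] T [-0.04 -0.01 -0.01] gap 1.0
to go in tool axes cm [ 0.05 -0.01  4.52] turn [-0.0008 -0.0003  0.0008] after-turn cm [ 0.05 -0.02  4.52]
```

View pics/c7.png

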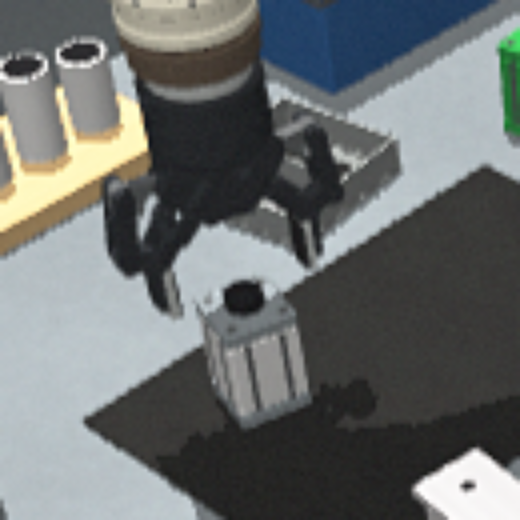

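Emit:
step_arm --rows '[{"x":0,"y":0,"z":1,"rx":0,"ry":0,"rz":0,"claw":1},{"x":0,"y":0,"z":1.5,"rx":0,"ry":0,"rz":0,"claw":1},{"x":0,"y":0,"z":1.3,"rx":0,"ry":0,"rz":0,"claw":1},{"x":0,"y":0,"z":0.6,"rx":0,"ry":0,"rz":0,"claw":1},{"x":0,"y":0,"z":0,"rx":0,"ry":0,"rz":0,"claw":1}]'

```text
time_s: 14.65
position: [0.5988, -0.3336, 0.0395]
tcp_rot: [0.805, 0.593, -0.001, -0.001]
wrist_force: [-0.0, 0.0, -0.7]
finger_gap: 1.0
```

Emit:
step_arm --rows '[{"x":0,"y":0,"z":0,"rx":0,"ry":0,"rz":0,"claw":0.6},{"x":0,"y":0,"z":0,"rx":0,"ry":0,"rz":0,"claw":0.4},{"x":0,"y":0,"z":0,"rx":0,"ry":0,"rz":0,"claw":0.2},{"x":0,"y":0,"z":0,"rx":0,"ry":0,"rz":0,"claw":0},{"x":0,"y":0,"z":0,"rx":0,"ry":0,"rz":0,"claw":-0.2}]'

```text
time_s: 15.15
position: [0.5992, -0.3339, 0.0422]
tcp_rot: [0.805, 0.593, -0.0, -0.0]
wrist_force: [-5.1, 2.9, 5.0]
finger_gap: 0.582
```

Emit:
step_arm --rows '[{"x":0,"y":0,"z":0,"rx":0,"ry":0,"rz":0,"claw":-1},{"x":0,"y":0,"z":0,"rx":0,"ry":0,"rz":0,"claw":-1},{"x":0,"y":0,"z":0,"rx":0,"ry":0,"rz":0,"claw":-1},{"x":0,"y":0,"z":0,"rx":0,"ry":0,"rz":0,"claw":-1},{"x":0,"y":0,"z":0,"rx":0,"ry":0,"rz":0,"claw":-1}]'

```text
time_s: 15.65
position: [0.5992, -0.3339, 0.0422]
tcp_rot: [0.805, 0.593, -0.0, -0.0]
wrist_force: [-4.9, 1.7, 4.7]
finger_gap: 0.578
```

Run:
```python
from plan import *
st()
```

```text
t 15.65 p [ 0.5992 -0.3339  0.0422] phi -17.2 tilt [-0.0003 -0.0001] q [-0.51  0.42  0.21  1.36 -0.    1.36] F [-4.93  1.71  4.72] T [0.35 0.99 0.04] gap 0.578
```

Emit:
step_arm --rows '[{"x":0,"y":0,"z":-0.4,"rx":0,"ry":0,"rz":0,"claw":-1},{"x":0,"y":0,"z":-1.0,"rx":0,"ry":0,"rz":0,"claw":-1},{"x":0,"y":0,"z":-1.5,"rx":0,"ry":0,"rz":0,"claw":-1},{"x":0,"y":0,"z":-1.5,"rx":0,"ry":0,"rz":0,"claw":-1},{"x":0,"y":0,"z":-0.6,"rx":0,"ry":0,"rz":0,"claw":-1}]'

```text
time_s: 16.15
position: [0.6005, -0.3345, 0.0943]
tcp_rot: [0.805, 0.594, 0.001, 0.002]
wrist_force: [0.5, 0.2, -5.9]
finger_gap: 0.576
```

Emit:
step_arm --rows '[{"x":0,"y":0,"z":0,"rx":0,"ry":0,"rz":0,"claw":-1},{"x":0,"y":0,"z":0,"rx":0,"ry":0,"rz":0,"claw":-1},{"x":0,"y":0,"z":0,"rx":0,"ry":0,"rz":0,"claw":-1},{"x":0,"y":0,"z":0,"rx":0,"ry":0,"rz":0,"claw":-1},{"x":0,"y":0,"z":0,"rx":0,"ry":0,"rz":0,"claw":-1}]'

```text
time_s: 16.65
position: [0.5994, -0.3339, 0.0907]
tcp_rot: [0.805, 0.593, -0.0, -0.0]
wrist_force: [0.4, -0.4, -7.1]
finger_gap: 0.579
```

Run:
```python
from plan import *
st();snap('top','t8');st();snap('scene','s8');st()
cv2.imwrite('pics/c8.png',cv2.resize(np.load('s8.npz')['im'][130:260,140:270],None,fx=4,fy=4)[:,:,::-1])
```

```text
t 16.65 p [ 0.5994 -0.3339  0.0907] phi -17.19 tilt [-0.0007  0.0004] q [-0.51  0.41  0.29  1.45  0.    1.36] F [ 0.44 -0.4  -7.12] T [ 0.   -0.04  0.02] gap 0.579
t 16.7 p [ 0.5995 -0.3339  0.0909] phi -17.19 tilt [-0.0005  0.0003] q [-0.51  0.41  0.29  1.45  0.    1.36] F [ 0.09 -0.37 -6.5 ] T [-0.01  0.08 -0.04] gap 0.582
t 16.75 p [ 0.5995 -0.3339  0.091 ] phi -17.19 tilt [-0.0004  0.0002] q [-0.51  0.41  0.29  1.45  0.    1.36] F [ 0.37  0.14 -6.5 ] T [-0.03  0.02  0.02] gap 0.577
```

View pics/c8.png

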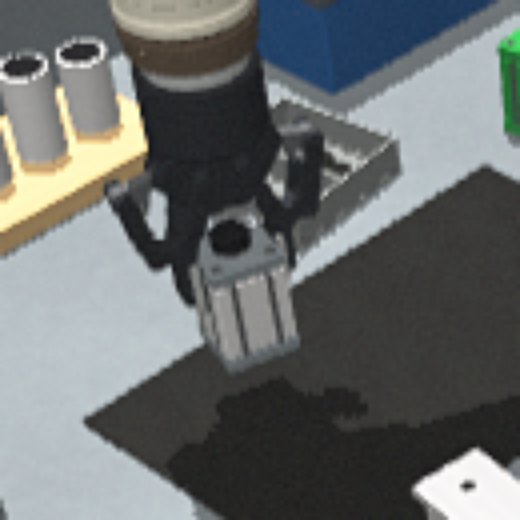

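Emit:
step_arm --rows '[{"x":0,"y":0,"z":0.6,"rx":0,"ry":0,"rz":0,"claw":-1},{"x":0,"y":0,"z":1.2,"rx":0,"ry":0,"rz":0,"claw":-1},{"x":0,"y":0,"z":1.4,"rx":0,"ry":0,"rz":0,"claw":-1},{"x":0,"y":0,"z":0.9,"rx":0,"ry":0,"rz":0,"claw":-1},{"x":0,"y":0,"z":0.4,"rx":0,"ry":0,"rz":0,"claw":-1}]'

```text
time_s: 17.25
position: [0.5987, -0.3335, 0.0439]
tcp_rot: [0.805, 0.594, -0.001, -0.001]
wrist_force: [1.0, 0.1, -7.6]
finger_gap: 0.576
```

Emit:
step_arm --rows '[{"x":0,"y":0,"z":0.2,"rx":0,"ry":0,"rz":0,"claw":-1},{"x":0,"y":0,"z":0.1,"rx":0,"ry":0,"rz":0,"claw":-1},{"x":0,"y":0,"z":0.05,"rx":0,"ry":0,"rz":0,"claw":-1},{"x":0,"y":0,"z":0,"rx":0,"ry":0,"rz":0,"claw":-1},{"x":0,"y":0,"z":0,"rx":0,"ry":0,"rz":0,"claw":-1}]'

```text
time_s: 17.75
position: [0.5998, -0.3341, 0.0432]
tcp_rot: [0.805, 0.593, 0.0, 0.0]
wrist_force: [0.3, 0.3, -7.2]
finger_gap: 0.577
```

Run:
```python
from plan import *
st()
```

```text
t 17.75 p [ 0.5998 -0.3341  0.0432] phi -17.19 tilt [ 0.0005 -0.0003] q [-0.51  0.42  0.21  1.36 -0.    1.36] F [ 0.25  0.34 -7.24] T [-0.02 -0.03  0.01] gap 0.577
```

Emit:
step_arm --rows '[{"x":0,"y":0,"z":0.05,"rx":0,"ry":0,"rz":0,"claw":-1},{"x":0,"y":0,"z":0.04,"rx":0,"ry":0,"rz":0,"claw":-1},{"x":0,"y":0,"z":0.03,"rx":0,"ry":0,"rz":0,"claw":-1},{"x":0,"y":0,"z":0,"rx":0,"ry":0,"rz":0,"claw":-1},{"x":0,"y":0,"z":0,"rx":0,"ry":0,"rz":0,"claw":-1}]'

```text
time_s: 18.25
position: [0.5997, -0.334, 0.0422]
tcp_rot: [0.805, 0.594, 0.0, 0.0]
wrist_force: [-2.2, 1.8, 0.7]
finger_gap: 0.575
```

Emit:
step_arm --rows '[{"x":0,"y":0,"z":0,"rx":0,"ry":0,"rz":0,"claw":0.2},{"x":0,"y":0,"z":0,"rx":0,"ry":0,"rz":0,"claw":0.4},{"x":0,"y":0,"z":0,"rx":0,"ry":0,"rz":0,"claw":0.7},{"x":0,"y":0,"z":0,"rx":0,"ry":0,"rz":0,"claw":1},{"x":0,"y":0,"z":0,"rx":0,"ry":0,"rz":0,"claw":1}]'

```text
time_s: 18.75
position: [0.5997, -0.334, 0.0417]
tcp_rot: [0.805, 0.593, 0.0, 0.0]
wrist_force: [-0.7, 0.4, -0.4]
finger_gap: 1.002
```

Emit:
step_arm --rows '[{"x":0,"y":0,"z":-0.6,"rx":0,"ry":0,"rz":0,"claw":1},{"x":0,"y":0,"z":-2,"rx":0,"ry":0,"rz":0,"claw":1},{"x":0,"y":0,"z":-3,"rx":0,"ry":0,"rz":0,"claw":1},{"x":0,"y":0,"z":-3,"rx":0,"ry":0,"rz":0,"claw":1},{"x":0,"y":0,"z":-2.4,"rx":0,"ry":0,"rz":0,"claw":1}]'

```text
time_s: 19.25
position: [0.5998, -0.3341, 0.1542]
tcp_rot: [0.805, 0.593, 0.0, 0.001]
wrist_force: [0.5, -0.7, 0.4]
finger_gap: 1.0
```

Run:
```python
from plan import *
delta((.3862,-.2558,.15),-52)
```

```text
t 19.25 p [ 0.5998 -0.3341  0.1542] phi -17.19 tilt [ 0.0016 -0.0009] q [-0.51  0.41  0.41  1.57 -0.    1.36] F [ 0.49 -0.75  0.43] T [-0.01 -0.02  0.01] gap 1.0
to go in tool axes cm [  1.17 -22.72   0.37] turn [ 1.800e-03 -2.000e-04  6.075e-01] after-turn cm [-12.01 -19.32   0.42]
```

Emit:
step_arm --rows '[{"x":0,"y":0,"z":0,"rx":0,"ry":0,"rz":0.122,"claw":1},{"x":0,"y":0,"z":0,"rx":0,"ry":0,"rz":0.122,"claw":1},{"x":0,"y":0,"z":0,"rx":0,"ry":0,"rz":0.122,"claw":1},{"x":0,"y":0,"z":0,"rx":0,"ry":0,"rz":0.122,"claw":1},{"x":0,"y":0,"z":0,"rx":0,"ry":0,"rz":0.12,"claw":1}]'

```text
time_s: 19.75
position: [0.5997, -0.334, 0.1521]
tcp_rot: [0.946, 0.323, 0.0, 0.0]
wrist_force: [0.5, 0.4, -0.1]
finger_gap: 0.999
```

Emit:
step_arm --rows '[{"x":-0.8,"y":-1.2,"z":0,"rx":0,"ry":0,"rz":0,"claw":1},{"x":-1.6,"y":-2.6,"z":0,"rx":0,"ry":0,"rz":0,"claw":1},{"x":-1.6,"y":-2.6,"z":0,"rx":0,"ry":0,"rz":0,"claw":1},{"x":-1.6,"y":-2.6,"z":0,"rx":0,"ry":0,"rz":0,"claw":1},{"x":-1.6,"y":-2.6,"z":0,"rx":0,"ry":0,"rz":0,"claw":1}]'

```text
time_s: 20.25
position: [0.4704, -0.2864, 0.152]
tcp_rot: [0.946, 0.325, 0.0, 0.0]
wrist_force: [-0.2, -0.1, 0.3]
finger_gap: 1.003
```

Emit:
step_arm --rows '[{"x":-1.6,"y":-2.6,"z":0,"rx":0,"ry":0,"rz":0,"claw":1},{"x":-1.6,"y":-2.6,"z":0,"rx":0,"ry":0,"rz":0,"claw":1},{"x":-1.1,"y":-1.7,"z":0,"rx":0,"ry":0,"rz":0,"claw":1},{"x":-0.5,"y":-0.8,"z":0,"rx":0,"ry":0,"rz":0,"claw":1},{"x":0,"y":0,"z":0,"rx":0,"ry":0,"rz":0,"claw":1}]'

```text
time_s: 20.75
position: [0.386, -0.2557, 0.1524]
tcp_rot: [0.946, 0.325, 0.0, 0.001]
wrist_force: [0.2, 0.5, -0.0]
finger_gap: 1.003
```

Run:
```python
from plan import *
snap('top','t9'); snap('scene','s9')
delta((.3862,-.2558,.041),-52)
vv,uu=np.mgrid[:480,:640]
z=np.load('t9.npz');W=px2w('top',uu,vv,z['d'])
for c in((.6,-.333),(.386,-.2555)):
  for a,b in((.076,.088),(.0905,.1)):
    m=(z['d']>0)&(np.hypot(W[...,0]-c[0],W[...,1]-c[1])<.06)&(W[...,2]>a)&(W[...,2]<b); P=W[m]
    if len(P): print(cv2.minAreaRect((P[:,:2]*1000).astype(np.float32)),len(P))
im=np.load('s9.npz')['im'];cv2.imwrite('pics/c9.png',cv2.resize(im[110:260,160:340],None,fx=4,fy=4)[:,:,::-1])
```

```text
t 20.85 p [ 0.387  -0.256   0.1519] phi -52.03 tilt [ 0.0009 -0.0005] q [-0.58 -0.13 -0.19  1.51  0.    1.89] F [ 0.89  0.38 -0.32] T [ 0.03 -0.05 -0.03] gap 0.996
to go in tool axes cm [-0.05 -0.07 11.09] turn [ 0.0009 -0.0004 -0.0004] after-turn cm [-0.05 -0.06 11.09]
((601.7264404296875, -332.3468933105469), (50.027244567871094, 51.130306243896484), 71.86448669433594) 273
((601.6769409179688, -332.7401123046875), (23.585500717163086, 24.95012664794922), 70.87354278564453) 79
((396.56964111328125, -235.91517639160156), (10.007105827331543, 31.868955612182617), 45.317237854003906) 46
```

View pics/c9.png

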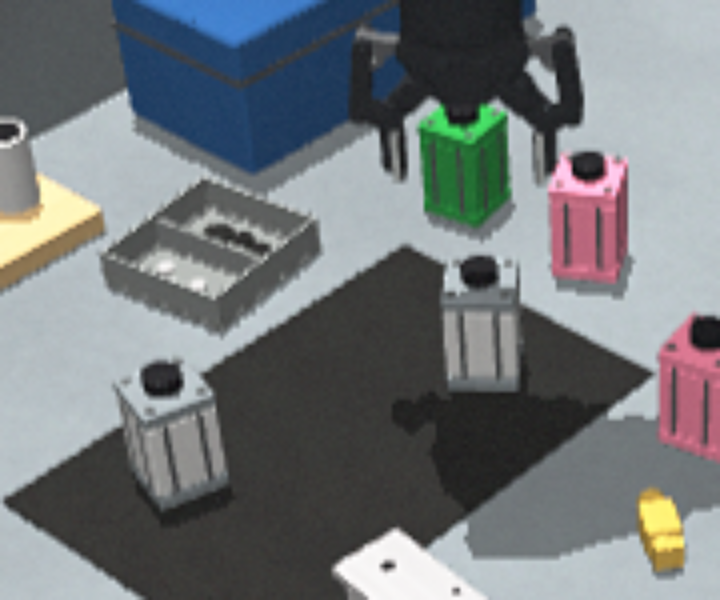

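Emit:
step_arm --rows '[{"x":0,"y":-0.06,"z":1.5,"rx":0,"ry":0,"rz":0,"claw":1},{"x":0,"y":0,"z":2.5,"rx":0,"ry":0,"rz":0,"claw":1},{"x":0,"y":0,"z":2,"rx":0,"ry":0,"rz":0,"claw":1},{"x":0,"y":0,"z":0.7,"rx":0,"ry":0,"rz":0,"claw":1},{"x":0,"y":0,"z":0,"rx":0,"ry":0,"rz":0,"claw":1}]'

```text
time_s: 21.35
position: [0.3855, -0.2548, 0.0829]
tcp_rot: [0.946, 0.325, -0.001, -0.001]
wrist_force: [0.0, -0.0, 0.7]
finger_gap: 0.998
```

Run:
```python
from plan import *
snap('scene','s10')
delta((.3862,-.2558,.041),-52)
im=np.load('s10.npz')['im'];cv2.imwrite('pics/c10.png',cv2.resize(im[110:260,200:340],None,fx=4,fy=4)[:,:,::-1])
```

```text
t 21.4 p [ 0.3859 -0.2551  0.0842] phi -52.02 tilt [-0.0009  0.0006] q [-0.58 -0.13 -0.32  1.38  0.    1.89] F [ 0.    0.54 -0.17] T [ 0.01 -0.01  0.01] gap 0.999
to go in tool axes cm [-0.02  0.07  4.32] turn [-0.001   0.0003 -0.0003] after-turn cm [-0.02  0.07  4.32]
```

View pics/c10.png

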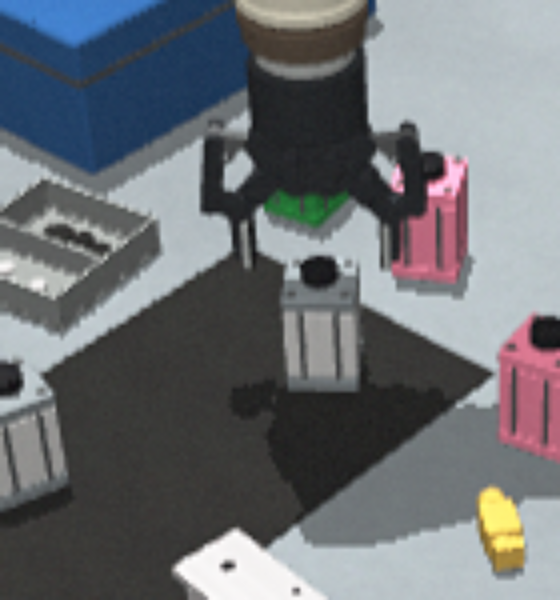

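Straddles the second grey cylinder evenly. Descend, grip, lift.

Emit:
step_arm --rows '[{"x":0,"y":0.04,"z":1,"rx":0,"ry":0,"rz":0,"claw":1},{"x":0,"y":0,"z":1.5,"rx":0,"ry":0,"rz":0,"claw":1},{"x":0,"y":0,"z":1.2,"rx":0,"ry":0,"rz":0,"claw":1},{"x":0,"y":0,"z":0.5,"rx":0,"ry":0,"rz":0,"claw":1},{"x":0,"y":0,"z":0,"rx":0,"ry":0,"rz":0,"claw":1}]'

```text
time_s: 21.9
position: [0.3856, -0.2551, 0.0415]
tcp_rot: [0.946, 0.325, -0.001, -0.001]
wrist_force: [-0.5, 0.5, 0.5]
finger_gap: 0.999
```

Emit:
step_arm --rows '[{"x":0,"y":0,"z":0,"rx":0,"ry":0,"rz":0,"claw":0.6},{"x":0,"y":0,"z":0,"rx":0,"ry":0,"rz":0,"claw":0.4},{"x":0,"y":0,"z":0,"rx":0,"ry":0,"rz":0,"claw":0.2},{"x":0,"y":0,"z":0,"rx":0,"ry":0,"rz":0,"claw":0},{"x":0,"y":0,"z":0,"rx":0,"ry":0,"rz":0,"claw":-0.2}]'

```text
time_s: 22.4
position: [0.3863, -0.2555, 0.0432]
tcp_rot: [0.946, 0.325, 0.0, 0.0]
wrist_force: [-0.9, 2.3, 6.0]
finger_gap: 0.573
```

Emit:
step_arm --rows '[{"x":0,"y":0,"z":0,"rx":0,"ry":0,"rz":0,"claw":-1},{"x":0,"y":0,"z":0,"rx":0,"ry":0,"rz":0,"claw":-1},{"x":0,"y":0,"z":0,"rx":0,"ry":0,"rz":0,"claw":-1},{"x":0,"y":0,"z":0,"rx":0,"ry":0,"rz":0,"claw":-1},{"x":0,"y":0,"z":0,"rx":0,"ry":0,"rz":0,"claw":-1}]'

```text
time_s: 22.9
position: [0.3864, -0.2555, 0.0433]
tcp_rot: [0.946, 0.325, 0.0, 0.0]
wrist_force: [-1.9, 2.1, 6.1]
finger_gap: 0.579
```

Emit:
step_arm --rows '[{"x":0,"y":0,"z":-0.4,"rx":0,"ry":0,"rz":0,"claw":-1},{"x":0,"y":0,"z":-1.0,"rx":0,"ry":0,"rz":0,"claw":-1},{"x":0,"y":0,"z":-1.5,"rx":0,"ry":0,"rz":0,"claw":-1},{"x":0,"y":0,"z":-1.5,"rx":0,"ry":0,"rz":0,"claw":-1},{"x":0,"y":0,"z":-0.6,"rx":0,"ry":0,"rz":0,"claw":-1}]'

```text
time_s: 23.4
position: [0.3869, -0.2561, 0.0951]
tcp_rot: [0.946, 0.325, 0.001, 0.001]
wrist_force: [0.6, -0.1, -1.7]
finger_gap: 0.577
```

Emit:
step_arm --rows '[{"x":0,"y":0,"z":0,"rx":0,"ry":0,"rz":0,"claw":-1},{"x":0,"y":0,"z":0,"rx":0,"ry":0,"rz":0,"claw":-1},{"x":0,"y":0,"z":0,"rx":0,"ry":0,"rz":0,"claw":-1},{"x":0,"y":0,"z":0,"rx":0,"ry":0,"rz":0,"claw":-1},{"x":0,"y":0,"z":0,"rx":0,"ry":0,"rz":0,"claw":-1}]'

```text
time_s: 23.9
position: [0.3859, -0.2554, 0.0922]
tcp_rot: [0.946, 0.325, -0.0, -0.0]
wrist_force: [-0.1, -0.5, -2.7]
finger_gap: 0.573
```

Run:
```python
from plan import *
st();snap('scene','s11');st()
im=np.load('s11.npz')['im'];cv2.imwrite('pics/c11.png',cv2.resize(im[110:260,200:340],None,fx=4,fy=4)[:,:,::-1])
```

```text
t 23.9 p [ 0.3859 -0.2554  0.0922] phi -52.03 tilt [-0.0006  0.0004] q [-0.58 -0.13 -0.3   1.4   0.    1.89] F [-0.06 -0.5  -2.66] T [-0.   -0.02  0.02] gap 0.573
t 23.95 p [ 0.3859 -0.2554  0.0922] phi -52.03 tilt [-0.0005  0.0003] q [-0.58 -0.13 -0.3   1.4  -0.    1.89] F [-0.04 -0.33 -3.07] T [ 0.02 -0.03 -0.  ] gap 0.581
```

View pics/c11.png

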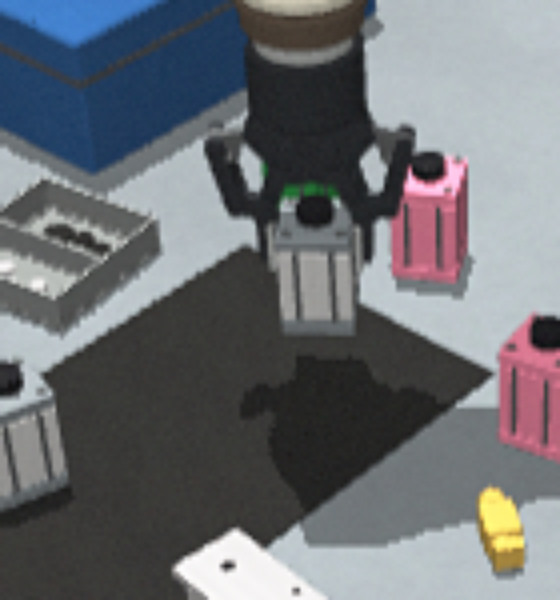

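Emit:
step_arm --rows '[{"x":0,"y":0,"z":0.6,"rx":0,"ry":0,"rz":0,"claw":-1},{"x":0,"y":0,"z":1.2,"rx":0,"ry":0,"rz":0,"claw":-1},{"x":0,"y":0,"z":1.4,"rx":0,"ry":0,"rz":0,"claw":-1},{"x":0,"y":0,"z":0.9,"rx":0,"ry":0,"rz":0,"claw":-1},{"x":0,"y":0,"z":0.4,"rx":0,"ry":0,"rz":0,"claw":-1}]'

```text
time_s: 24.45
position: [0.3854, -0.255, 0.0458]
tcp_rot: [0.946, 0.325, -0.001, -0.001]
wrist_force: [-0.6, -0.4, -2.2]
finger_gap: 0.582
```

Emit:
step_arm --rows '[{"x":0,"y":0,"z":0.2,"rx":0,"ry":0,"rz":0,"claw":-1},{"x":0,"y":0,"z":0.1,"rx":0,"ry":0,"rz":0,"claw":-1},{"x":0,"y":0,"z":0.08,"rx":0,"ry":0,"rz":0,"claw":-1},{"x":0,"y":0,"z":0,"rx":0,"ry":0,"rz":0,"claw":-1},{"x":0,"y":0,"z":0,"rx":0,"ry":0,"rz":0,"claw":-1}]'

```text
time_s: 24.95
position: [0.3863, -0.2556, 0.0441]
tcp_rot: [0.946, 0.325, 0.0, 0.0]
wrist_force: [-0.1, 0.1, -2.5]
finger_gap: 0.578
```

Emit:
step_arm --rows '[{"x":0,"y":0,"z":0.04,"rx":0,"ry":0,"rz":0,"claw":-1},{"x":0,"y":0,"z":0.04,"rx":0,"ry":0,"rz":0,"claw":-1},{"x":0,"y":0,"z":0.03,"rx":0,"ry":0,"rz":0,"claw":-1},{"x":0,"y":0,"z":0,"rx":0,"ry":0,"rz":0,"claw":-1},{"x":0,"y":0,"z":0,"rx":0,"ry":0,"rz":0,"claw":-1}]'

```text
time_s: 25.45
position: [0.3862, -0.2556, 0.0432]
tcp_rot: [0.946, 0.325, 0.0, 0.0]
wrist_force: [-2.4, 1.2, 5.7]
finger_gap: 0.581
```

Resting. Release and go up.

Emit:
step_arm --rows '[{"x":0,"y":0,"z":-0.04,"rx":0,"ry":0,"rz":0,"claw":0.2},{"x":0,"y":0,"z":0,"rx":0,"ry":0,"rz":0,"claw":0.4},{"x":0,"y":0,"z":0,"rx":0,"ry":0,"rz":0,"claw":0.7},{"x":0,"y":0,"z":0,"rx":0,"ry":0,"rz":0,"claw":1},{"x":0,"y":0,"z":0,"rx":0,"ry":0,"rz":0,"claw":1}]'

```text
time_s: 25.95
position: [0.3861, -0.2555, 0.043]
tcp_rot: [0.946, 0.325, 0.0, 0.0]
wrist_force: [-0.8, -1.1, -0.3]
finger_gap: 1.0
```

Emit:
step_arm --rows '[{"x":0,"y":0,"z":-0.6,"rx":0,"ry":0,"rz":0,"claw":1},{"x":0,"y":0,"z":-2,"rx":0,"ry":0,"rz":0,"claw":1},{"x":0,"y":0,"z":-3,"rx":0,"ry":0,"rz":0,"claw":1},{"x":0,"y":0,"z":-3,"rx":0,"ry":0,"rz":0,"claw":1},{"x":0,"y":0,"z":-2.4,"rx":0,"ry":0,"rz":0,"claw":1}]'

```text
time_s: 26.45
position: [0.3863, -0.2556, 0.1553]
tcp_rot: [0.946, 0.325, 0.0, 0.001]
wrist_force: [1.0, -0.6, 0.0]
finger_gap: 1.004
```

Run:
```python
from plan import *
delta((.5997,-.334,.15),-17.2)
```

```text
t 26.45 p [ 0.3863 -0.2556  0.1553] phi -52.02 tilt [ 0.0012 -0.0008] q [-0.58 -0.14 -0.19  1.52  0.    1.89] F [ 1.02 -0.59  0.03] T [-0.07 -0.   -0.01] gap 1.004
to go in tool axes cm [12.   19.31  0.56] turn [ 0.0015 -0.     -0.6078] after-turn cm [-1.18 22.7   0.53]
```

Emit:
step_arm --rows '[{"x":0.8,"y":1.2,"z":0,"rx":0,"ry":0,"rz":0,"claw":1},{"x":1.6,"y":2.6,"z":0,"rx":0,"ry":0,"rz":0,"claw":1},{"x":1.6,"y":2.6,"z":0,"rx":0,"ry":0,"rz":0,"claw":1},{"x":1.6,"y":2.6,"z":0,"rx":0,"ry":0,"rz":0,"claw":1},{"x":1.6,"y":2.6,"z":0,"rx":0,"ry":0,"rz":0,"claw":1}]'

```text
time_s: 26.95
position: [0.5154, -0.3031, 0.1535]
tcp_rot: [0.946, 0.325, 0.0, 0.0]
wrist_force: [0.4, 0.8, 1.4]
finger_gap: 1.003
```

Emit:
step_arm --rows '[{"x":1.6,"y":2.6,"z":0,"rx":0,"ry":0,"rz":0,"claw":1},{"x":1.6,"y":2.6,"z":0,"rx":0,"ry":0,"rz":0,"claw":1},{"x":1.1,"y":1.7,"z":0,"rx":0,"ry":0,"rz":0,"claw":1},{"x":0.5,"y":0.8,"z":0,"rx":0,"ry":0,"rz":0,"claw":1},{"x":0,"y":0,"z":0,"rx":0,"ry":0,"rz":0,"claw":1}]'

```text
time_s: 27.45
position: [0.6003, -0.334, 0.1524]
tcp_rot: [0.946, 0.326, -0.0, -0.0]
wrist_force: [1.1, -0.2, 0.3]
finger_gap: 1.003
```

Emit:
step_arm --rows '[{"x":0,"y":0,"z":0,"rx":0,"ry":0,"rz":-0.122,"claw":1},{"x":0,"y":0,"z":0,"rx":0,"ry":0,"rz":-0.122,"claw":1},{"x":0,"y":0,"z":0,"rx":0,"ry":0,"rz":-0.122,"claw":1},{"x":0,"y":0,"z":0,"rx":0,"ry":0,"rz":-0.122,"claw":1},{"x":0,"y":0,"z":0,"rx":0,"ry":0,"rz":-0.12,"claw":1}]'

```text
time_s: 27.95
position: [0.5988, -0.3337, 0.1537]
tcp_rot: [0.803, 0.595, 0.0, 0.0]
wrist_force: [-0.3, 0.3, -0.4]
finger_gap: 1.0
```

Run:
```python
from plan import *
snap('scene','s12');snap('top','t12')
delta((.5997,-.334,.0415),-17.2)
vv,uu=np.mgrid[:480,:640]
for n,f in(('top','t12'),('scene','s12')):
  z=np.load(f+'.npz');W=px2w(n,uu,vv,z['d'])
  for c in((.6,-.333),(.386,-.2555)):
    m=(z['d']>0)&(np.hypot(W[...,0]-c[0],W[...,1]-c[1])<.06)&(W[...,2]>.076)&(W[...,2]<.088); P=W[m]
    if len(P): print(n,cv2.minAreaRect((P[:,:2]*1000).astype(np.float32)),len(P))
im=np.load('s12.npz')['im'];cv2.imwrite('pics/c12.png',cv2.resize(im[110:290,150:350],None,fx=4,fy=4)[:,:,::-1][:600])
```

```text
t 28.05 p [ 0.5989 -0.3337  0.1536] phi -17.1 tilt [ 0.0002 -0.0001] q [-0.51  0.41  0.41  1.57 -0.    1.36] F [-0.19  0.63  0.14] T [ 0.01 -0.02  0.06] gap 1.001
to go in tool axes cm [-1.000e-02  8.000e-02  1.121e+01] turn [0.0003 0.0001 0.0018] after-turn cm [-1.000e-02  8.000e-02  1.121e+01]
scene ((602.4879150390625, -331.3228759765625), (56.44680404663086, 51.49188232421875), 74.08657836914062) 217
scene ((389.4981994628906, -255.52174377441406), (54.61854934692383, 50.00581741333008), 37.906494140625) 177
```

View pics/c12.png

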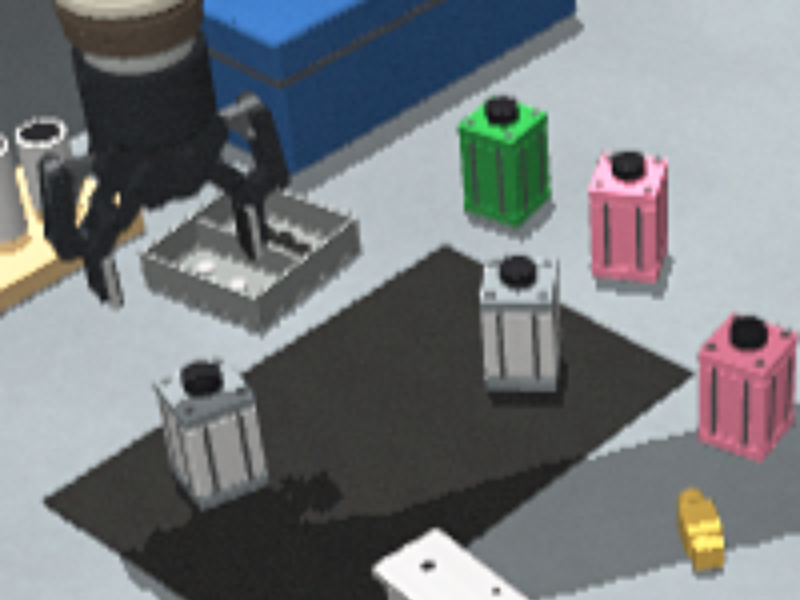

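Emit:
step_arm --rows '[{"x":0,"y":0.08,"z":1.5,"rx":0,"ry":0,"rz":0,"claw":1},{"x":0,"y":0,"z":2.5,"rx":0,"ry":0,"rz":0,"claw":1},{"x":0,"y":0,"z":2.5,"rx":0,"ry":0,"rz":0,"claw":1},{"x":0,"y":0,"z":1.5,"rx":0,"ry":0,"rz":0,"claw":1},{"x":0,"y":0,"z":0.5,"rx":0,"ry":0,"rz":0,"claw":1}]'

```text
time_s: 28.55
position: [0.5991, -0.3335, 0.0654]
tcp_rot: [0.805, 0.593, -0.001, -0.002]
wrist_force: [-1.1, 0.5, -0.2]
finger_gap: 1.0
```

Emit:
step_arm --rows '[{"x":0,"y":0,"z":1,"rx":0,"ry":0,"rz":0,"claw":1},{"x":0,"y":0,"z":1,"rx":0,"ry":0,"rz":0,"claw":1},{"x":0,"y":0,"z":0.5,"rx":0,"ry":0,"rz":0,"claw":1},{"x":0,"y":0,"z":0.2,"rx":0,"ry":0,"rz":0,"claw":1},{"x":0,"y":0,"z":0,"rx":0,"ry":0,"rz":0,"claw":1}]'

```text
time_s: 29.05
position: [0.6002, -0.3341, 0.0411]
tcp_rot: [0.805, 0.593, -0.0, -0.0]
wrist_force: [0.3, -0.1, -0.7]
finger_gap: 0.999
```

Emit:
step_arm --rows '[{"x":0,"y":0,"z":0,"rx":0,"ry":0,"rz":0,"claw":0.6},{"x":0,"y":0,"z":0,"rx":0,"ry":0,"rz":0,"claw":0.4},{"x":0,"y":0,"z":0,"rx":0,"ry":0,"rz":0,"claw":0.2},{"x":0,"y":0,"z":0,"rx":0,"ry":0,"rz":0,"claw":0},{"x":0,"y":0,"z":0,"rx":0,"ry":0,"rz":0,"claw":-0.2}]'

```text
time_s: 29.55
position: [0.5999, -0.334, 0.0417]
tcp_rot: [0.805, 0.593, -0.0, -0.0]
wrist_force: [-5.2, 2.1, 5.1]
finger_gap: 0.58
```

Emit:
step_arm --rows '[{"x":0,"y":0,"z":0,"rx":0,"ry":0,"rz":0,"claw":-1},{"x":0,"y":0,"z":0,"rx":0,"ry":0,"rz":0,"claw":-1},{"x":0,"y":0,"z":0,"rx":0,"ry":0,"rz":0,"claw":-1},{"x":0,"y":0,"z":0,"rx":0,"ry":0,"rz":0,"claw":-1},{"x":0,"y":0,"z":0,"rx":0,"ry":0,"rz":0,"claw":-1}]'

```text
time_s: 30.05
position: [0.5999, -0.334, 0.0417]
tcp_rot: [0.805, 0.593, -0.0, -0.0]
wrist_force: [-5.7, 1.7, 6.0]
finger_gap: 0.577
```

Emit:
step_arm --rows '[{"x":0,"y":0,"z":-0.4,"rx":0,"ry":0,"rz":0,"claw":-1},{"x":0,"y":0,"z":-1.0,"rx":0,"ry":0,"rz":0,"claw":-1},{"x":0,"y":0,"z":-1.5,"rx":0,"ry":0,"rz":0,"claw":-1},{"x":0,"y":0,"z":-2,"rx":0,"ry":0,"rz":0,"claw":-1},{"x":0,"y":0,"z":-2,"rx":0,"ry":0,"rz":0,"claw":-1}]'

```text
time_s: 30.55
position: [0.6003, -0.3341, 0.1116]
tcp_rot: [0.805, 0.594, 0.0, 0.0]
wrist_force: [0.2, -0.5, -7.5]
finger_gap: 0.578
```

Emit:
step_arm --rows '[{"x":0,"y":0,"z":-2,"rx":0,"ry":0,"rz":0,"claw":-1},{"x":0,"y":0,"z":-2,"rx":0,"ry":0,"rz":0,"claw":-1},{"x":0,"y":0,"z":-2,"rx":0,"ry":0,"rz":0,"claw":-1},{"x":0,"y":0,"z":-1.5,"rx":0,"ry":0,"rz":0,"claw":-1},{"x":0,"y":0,"z":-0.6,"rx":0,"ry":0,"rz":0,"claw":-1}]'

```text
time_s: 31.05
position: [0.6008, -0.3343, 0.194]
tcp_rot: [0.805, 0.594, 0.001, 0.001]
wrist_force: [-0.6, -0.6, -6.9]
finger_gap: 0.579
```

Run:
```python
from plan import *
delta((.623,-.057,.191),-7)
```

```text
t 31.05 p [ 0.6008 -0.3343  0.194 ] phi -17.19 tilt [ 0.0029 -0.0015] q [-0.51  0.42  0.51  1.65  0.    1.36] F [-0.6  -0.55 -6.9 ] T [-0.06 -0.05 -0.02] gap 0.579
to go in tool axes cm [27.15 -6.07  0.26] turn [ 0.0032  0.0009 -0.1778] after-turn cm [27.79 -1.18  0.3 ]
```

Emit:
step_arm --rows '[{"x":0,"y":0,"z":0,"rx":0,"ry":0,"rz":-0.06,"claw":-1},{"x":0,"y":0,"z":0,"rx":0,"ry":0,"rz":-0.06,"claw":-1},{"x":0.5,"y":0,"z":0,"rx":0,"ry":0,"rz":-0.058,"claw":-1},{"x":1,"y":-0.1,"z":0,"rx":0,"ry":0,"rz":0,"claw":-1},{"x":1.5,"y":-0.1,"z":0,"rx":0,"ry":0,"rz":0,"claw":-1}]'

```text
time_s: 31.55
position: [0.602, -0.3036, 0.1908]
tcp_rot: [0.75, 0.662, -0.0, -0.0]
wrist_force: [-0.2, 0.2, -7.0]
finger_gap: 0.577
```

Emit:
step_arm --rows '[{"x":2,"y":-0.1,"z":0,"rx":0,"ry":0,"rz":0,"claw":-1},{"x":2,"y":-0.1,"z":0,"rx":0,"ry":0,"rz":0,"claw":-1},{"x":2,"y":-0.1,"z":0,"rx":0,"ry":0,"rz":0,"claw":-1},{"x":2,"y":-0.1,"z":0,"rx":0,"ry":0,"rz":0,"claw":-1},{"x":2,"y":-0.1,"z":0,"rx":0,"ry":0,"rz":0,"claw":-1}]'

```text
time_s: 32.05
position: [0.6095, -0.2021, 0.1913]
tcp_rot: [0.749, 0.663, 0.0, 0.0]
wrist_force: [0.3, 0.3, -7.2]
finger_gap: 0.578
```

Emit:
step_arm --rows '[{"x":2,"y":-0.1,"z":0,"rx":0,"ry":0,"rz":0,"claw":-1},{"x":2,"y":-0.1,"z":0,"rx":0,"ry":0,"rz":0,"claw":-1},{"x":2,"y":-0.1,"z":0,"rx":0,"ry":0,"rz":0,"claw":-1},{"x":2,"y":-0.1,"z":0,"rx":0,"ry":0,"rz":0,"claw":-1},{"x":2,"y":-0.1,"z":0,"rx":0,"ry":0,"rz":0,"claw":-1}]'

```text
time_s: 32.55
position: [0.6165, -0.1025, 0.1912]
tcp_rot: [0.749, 0.663, 0.0, 0.0]
wrist_force: [0.9, 1.2, -6.4]
finger_gap: 0.581
```

Emit:
step_arm --rows '[{"x":2,"y":0,"z":0,"rx":0,"ry":0,"rz":0,"claw":-1},{"x":1.5,"y":0,"z":0,"rx":0,"ry":0,"rz":0,"claw":-1},{"x":0.8,"y":0,"z":0,"rx":0,"ry":0,"rz":0,"claw":-1},{"x":0.3,"y":0,"z":0,"rx":0,"ry":0,"rz":0,"claw":-1},{"x":0,"y":0,"z":0,"rx":0,"ry":0,"rz":0,"claw":-1}]'

```text
time_s: 33.05
position: [0.6222, -0.0586, 0.1911]
tcp_rot: [0.749, 0.663, -0.0, 0.0]
wrist_force: [-0.5, -0.3, -6.2]
finger_gap: 0.58
```

Emit:
step_arm --rows '[{"x":0,"y":0,"z":0,"rx":0,"ry":0,"rz":0,"claw":-1},{"x":0,"y":0,"z":0,"rx":0,"ry":0,"rz":0,"claw":-1},{"x":0,"y":0,"z":0,"rx":0,"ry":0,"rz":0,"claw":-1},{"x":0,"y":0,"z":0,"rx":0,"ry":0,"rz":0,"claw":-1},{"x":0,"y":0,"z":0,"rx":0,"ry":0,"rz":0,"claw":-1}]'

```text
time_s: 33.55
position: [0.6222, -0.0589, 0.191]
tcp_rot: [0.749, 0.663, -0.0, -0.0]
wrist_force: [-0.2, -0.7, -5.9]
finger_gap: 0.577
```

Run:
```python
from plan import *
delta((.623,-.057,.1907),-7)
```

```text
t 33.55 p [ 0.6222 -0.0589  0.191 ] phi -7.01 tilt [-0.  0.] q [-0.09  0.26  0.29  1.61  0.    1.6 ] F [-0.17 -0.68 -5.87] T [-0.01 -0.    0.02] gap 0.577
to go in tool axes cm [0.2  0.06 0.03] turn [-0.     -0.     -0.0002] after-turn cm [0.2  0.06 0.03]
```

Emit:
step_arm --rows '[{"x":0.1,"y":0.05,"z":0,"rx":0,"ry":0,"rz":0,"claw":-1},{"x":0,"y":0,"z":0,"rx":0,"ry":0,"rz":0,"claw":-1},{"x":0,"y":0,"z":0,"rx":0,"ry":0,"rz":0,"claw":-1},{"x":0,"y":0,"z":0,"rx":0,"ry":0,"rz":0,"claw":-1},{"x":0,"y":0,"z":0,"rx":0,"ry":0,"rz":0,"claw":-1}]'

```text
time_s: 34.05
position: [0.6228, -0.0577, 0.1911]
tcp_rot: [0.749, 0.663, -0.0, 0.0]
wrist_force: [-0.2, 0.0, -6.4]
finger_gap: 0.579
```

Run:
```python
from plan import *
snap('scene','s14');snap('top','t14')
delta((.623,-.057,.1907),-7); print(abs(ctrl.get_state()['joint_vel']).max())
vv,uu=np.mgrid[:480,:640]
z=np.load('s14.npz');W=px2w('scene',uu,vv,z['d'])
m=(z['d']>0)&(np.hypot(W[...,0]-.623,W[...,1]+.057)<.1)&(W[...,2]>.058)&(W[...,2]<.068); P=W[m]
print('plate',cv2.minAreaRect((P[:,:2]*1000).astype(np.float32)),P[:,2].mean())
m=(z['d']>0)&(np.hypot(W[...,0]-.623,W[...,1]+.057)<.045)&(W[...,2]>.1)&(W[...,2]<.225); P=W[m]
print('cyl z range',np.percentile(P[:,2],[0,1,2,50,99]))
for n,f in(('scene','s14'),('top','t14')):
  z=np.load(f+'.npz');W=px2w(n,uu,vv,z['d'])
  m=(z['d']>0)&(np.hypot(W[...,0]-.386,W[...,1]+.2555)<.06)&(W[...,2]>.076)&(W[...,2]<.088); P=W[m]
  print('B',n,cv2.minAreaRect((P[:,:2]*1000).astype(np.float32)) if len(P) else 0)
im=np.load('s14.npz')['im'];cv2.imwrite('pics/c14.png',cv2.resize(im[150:320,190:360],None,fx=3.5,fy=3.5)[:,:,::-1])
```

```text
t 34.15 p [ 0.6228 -0.0577  0.1911] phi -6.99 tilt [ 0. -0.] q [-0.09  0.26  0.3   1.61 -0.    1.6 ] F [ 0.07  0.93 -7.73] T [ 0.   -0.01 -0.04] gap 0.578
to go in tool axes cm [0.08 0.01 0.04] turn [0.     0.     0.0002] after-turn cm [0.08 0.01 0.04]
0.0025079559993245546
plate ((623.229736328125, -58.727638244628906), (174.64312744140625, 53.7943229675293), 83.07437133789062) 0.06281412480449378
cyl z range [0.15355156 0.15511119 0.15593929 0.1909298  0.22390177]
B scene ((400.93048095703125, -238.11953735351562), (0.0, 0.0), 0.0)
B top ((386.60064697265625, -256.3115539550781), (49.61181640625, 50.654884338378906), 37.82296371459961)
```

View pics/c14.png

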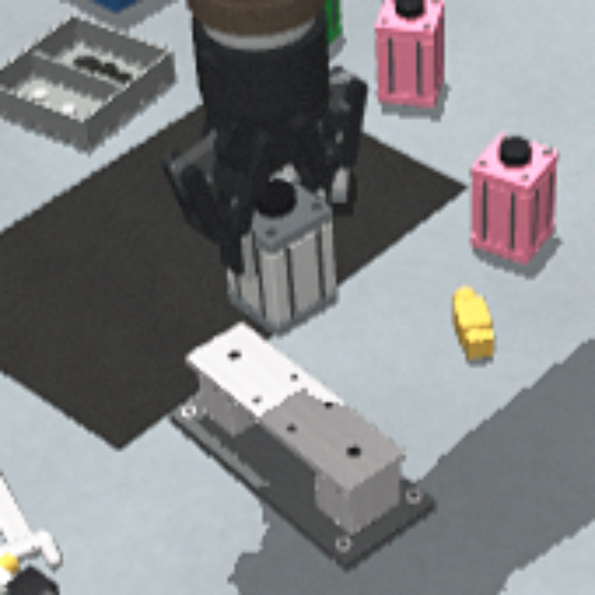

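View pics/t14.png

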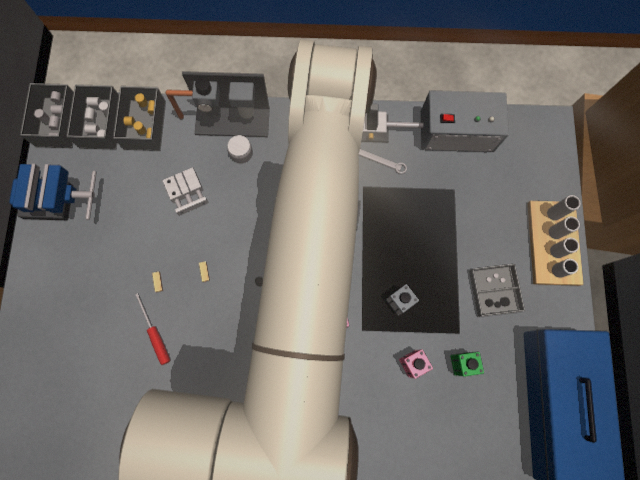

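```bash
python3 -c "
from h import *
print(order.finish_job())"
```

```text
the job is handed in; nothing more can be done
None
```

The job is done and handed in at about 34 s of the 72 s allowed.

- **Plate:** it lies flat across the two riser blocks and I let go of it. Its top is at about 63 mm, in line with the blocks to within about 1°. It sits about 2 mm off centre across the stand and about 1 mm along it; I left that as it was.
- **Cylinders:** the one at (0.60, -0.33) pulled about 6.7 N (about 0.7 kg), and the one at (0.386, -0.256) about 2.9 N (about 0.3 kg). I lifted the heavier one first, so I set it back down, lifted the lighter one, stood that back upright, and then picked up the heavier one again. The lighter one is within about 1 mm of where it was, at the same angle.
- **Final hold:** the heavier cylinder is upright, still and square to the plate. Its underside is about 90 mm above the plate, over the plate's middle to about 1–2 mm.

**Last checks:** all agreed to within about 2 mm. The arm blocked the top camera's view of the plate, so the final plate check was from the scene camera only. The other things on the bench looked untouched wherever they were visible in the last pictures.

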